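Charge the mill jars with the one-ball scoop

TASK

Use the one-ball scoop to take grinding balls from the steel tray one at a time and tip exactly one into each of the two open clay jars, leaving the third ball in the tray. Do not touch the balls with the gripper or spill any on the bench, and leave the jars, the lidded pot, the mug and the kiln post standing where they are. When done, stand the scoop upright on the bare bench.

Things in the scene. Friction and masses are not known exactly. Their poses are not given: they have to be found in the camera images.
- spoon_grip (a point): The one-ball steel scoop, 0.12 kg, standing level on the table. This point is the centre of its wooden handle, a level bar 110 long, 16 wide, 18 high, 50 above the table. Axes: x along the handle to the scoop's nose, y across, z up. A cranked rod neck, 8 thick, leads from the handle's front end to the pocket's back wall (at most 22 behind spoon_pocket there).
- spoon_foot (a point): Underside of the scoop's rear leg: 52 behind spoon_grip along x, 50 below. A 6 mm rod with a cross foot 36 wide and 8 long, level with the pocket's underside, so the scoop stands by itself. Between neck and leg the space under the handle is clear, 41 high, so the scoop can straddle the tray's rim.
- spoon_pocket (a point): Underside of the scoop's pocket: 95 ahead of spoon_grip along x, 50 below, same axes. Pocket open to front and top, 30 wide inside, 36 outside, side and back walls 15 high; back wall's outer face 17 behind this point. It seats one ball, centre 14 above this point, 1.5 deep behind the lip. The ball rolls out over the nose when the scoop is tipped nose-down beyond about 30 degrees (42 is sure).
- spoon_nose (a point): Middle of the scoop's front edge, at its underside: 14 ahead of spoon_pocket. A lip 30 wide, 1.5 thick at the edge, ramping up to 3 high 8 behind it, where the seat begins. Slid along the tray floor it drives a ball ahead; when the ball meets the tray's wall it rides up over the lip into the seat just as the nose reaches the wall.
- tray: Shallow dark steel tray, fixed to the table, outside 150 (its x) by 210 (its y) by 30 high, walls and floor 5 thick (inside 140 by 200, floor 5 above the table). Origin at the centre of its underside. Each ball starts within 12 of the tray's long centre line (x = 0), at least 40 from the others along y.
- ball1_center (a point): One of three equal white ceramic grinding balls, diameter 25, 30 g, smooth, lying loose in the tray. This point is its centre; the axes turn as it rolls.
- ball2_center (a point): One of three equal white ceramic grinding balls, diameter 25, 30 g, smooth, lying loose in the tray. This point is its centre; the axes turn as it rolls.
- ball3_center (a point): One of three equal white ceramic grinding balls, diameter 25, 30 g, smooth, lying loose in the tray. This point is its centre; the axes turn as it rolls.
- jar_a: One of the two equal open clay mill jars, 75 high, 78 across, mouth 64 across, inner floor 6 up, 0.5 kg, standing loose. Origin at the centre of its underside, z up.
- jar_b: One of the two equal open clay mill jars, 75 high, 78 across, mouth 64 across, inner floor 6 up, 0.5 kg, standing loose. Origin at the centre of its underside, z up.
- lidded_pot: Bystander: clay pot of the jars' size with a conical lid and a knob, closed, 109 high, 90 across. Origin at the centre of its underside.
- mug: Bystander: clay mug 85 high, 76 across, handle on its +y side. Origin under its centre.
- kiln_post: Bystander, a kiln post: upright pale cylinder 60 high, 36 across. Origin under its centre.
Not all that is in view belongs to the job. Of the things that look like the part that bears spoon_grip, the smaller one is meant.

How it is judged (in metres and radians):
On the way, in this order (a step that is already met when the one before it is completed fails the run):
1. one ball rides in the raised scoop (((horizontal distance between ball1_center and spoon_pocket below 0.012 m and z of ball1_center in the frame of spoon_pocket below 0.022 m and height (world z) of spoon_pocket above 0.04 m and angle between spoon_pocket's own z axis and vertical below 0.45 rad) or (horizontal distance between ball2_center and spoon_pocket below 0.012 m and z of ball2_center in the frame of spoon_pocket below 0.022 m and height (world z) of spoon_pocket above 0.04 m and angle between spoon_pocket's own z axis and vertical below 0.45 rad) or (horizontal distance between ball3_center and spoon_pocket below 0.012 m and z of ball3_center in the frame of spoon_pocket below 0.022 m and height (world z) of spoon_pocket above 0.04 m and angle between spoon_pocket's own z axis and vertical below 0.45 rad))), for 0.2 s.
2. a ball lies in one of the open jars (((horizontal distance between ball1_center and jar_a below 0.034 m and z of ball1_center in the frame of jar_a between 0 and 0.05 m) or (horizontal distance between ball1_center and jar_b below 0.034 m and z of ball1_center in the frame of jar_b between 0 and 0.05 m) or (horizontal distance between ball2_center and jar_a below 0.034 m and z of ball2_center in the frame of jar_a between 0 and 0.05 m) or (horizontal distance between ball2_center and jar_b below 0.034 m and z of ball2_center in the frame of jar_b between 0 and 0.05 m) or (horizontal distance between ball3_center and jar_a below 0.034 m and z of ball3_center in the frame of jar_a between 0 and 0.05 m) or (horizontal distance between ball3_center and jar_b below 0.034 m and z of ball3_center in the frame of jar_b between 0 and 0.05 m))), for 0.2 s.
3. a second ball rides in the raised scoop while the first lies in a jar (((horizontal distance between ball1_center and spoon_pocket below 0.012 m and z of ball1_center in the frame of spoon_pocket below 0.022 m and height (world z) of spoon_pocket above 0.04 m and angle between spoon_pocket's own z axis and vertical below 0.45 rad) or (horizontal distance between ball2_center and spoon_pocket below 0.012 m and z of ball2_center in the frame of spoon_pocket below 0.022 m and height (world z) of spoon_pocket above 0.04 m and angle between spoon_pocket's own z axis and vertical below 0.45 rad) or (horizontal distance between ball3_center and spoon_pocket below 0.012 m and z of ball3_center in the frame of spoon_pocket below 0.022 m and height (world z) of spoon_pocket above 0.04 m and angle between spoon_pocket's own z axis and vertical below 0.45 rad)) and ((horizontal distance between ball1_center and jar_a below 0.034 m and z of ball1_center in the frame of jar_a between 0 and 0.05 m) or (horizontal distance between ball1_center and jar_b below 0.034 m and z of ball1_center in the frame of jar_b between 0 and 0.05 m) or (horizontal distance between ball2_center and jar_a below 0.034 m and z of ball2_center in the frame of jar_a between 0 and 0.05 m) or (horizontal distance between ball2_center and jar_b below 0.034 m and z of ball2_center in the frame of jar_b between 0 and 0.05 m) or (horizontal distance between ball3_center and jar_a below 0.034 m and z of ball3_center in the frame of jar_a between 0 and 0.05 m) or (horizontal distance between ball3_center and jar_b below 0.034 m and z of ball3_center in the frame of jar_b between 0 and 0.05 m))), for 0.2 s.
At the end, for the whole second after the job is handed in: one ball in each open jar and one in the tray, all at rest; both jars upright (within 6 degrees); the scoop released, standing upright (within 9 degrees) on the bench itself, its underside within 4 mm of the bench, at rest (((horizontal distance between ball1_center and jar_a below 0.034 m and z of ball1_center in the frame of jar_a between 0 and 0.05 m) or (horizontal distance between ball2_center and jar_a below 0.034 m and z of ball2_center in the frame of jar_a between 0 and 0.05 m) or (horizontal distance between ball3_center and jar_a below 0.034 m and z of ball3_center in the frame of jar_a between 0 and 0.05 m)) and ((horizontal distance between ball1_center and jar_b below 0.034 m and z of ball1_center in the frame of jar_b between 0 and 0.05 m) or (horizontal distance between ball2_center and jar_b below 0.034 m and z of ball2_center in the frame of jar_b between 0 and 0.05 m) or (horizontal distance between ball3_center and jar_b below 0.034 m and z of ball3_center in the frame of jar_b between 0 and 0.05 m)) and ((x of ball1_center in the frame of tray between -0.07 and 0.07 m and y of ball1_center in the frame of tray between -0.1 and 0.1 m and height (world z) of ball1_center below 0.03 m) or (x of ball2_center in the frame of tray between -0.07 and 0.07 m and y of ball2_center in the frame of tray between -0.1 and 0.1 m and height (world z) of ball2_center below 0.03 m) or (x of ball3_center in the frame of tray between -0.07 and 0.07 m and y of ball3_center in the frame of tray between -0.1 and 0.1 m and height (world z) of ball3_center below 0.03 m)) and angle between each of jar_a, jar_b's own z axis and vertical below 0.1 rad and angle between spoon_pocket's own z axis and vertical below 0.15 rad and height (world z) of spoon_pocket between -0.003 and 0.004 m and linear speed of each of spoon, jar_a, jar_b below 0.02 m/s and linear speed of each of ball1, ball2, ball3 below 0.03 m/s); the robot touches nothing.
It fails at once if the gripper touches a ball (contact force between the fingers and ball1 above 0.3 N or contact force between the fingers and ball2 above 0.3 N or contact force between the fingers and ball3 above 0.3 N).
It fails at once if an open jar is shifted more than 30 mm or tipped over (distance of any of jar_a, jar_b from where it was at the start of the episode above 0.03 m or angle between any of jar_a, jar_b's own z axis and vertical above 0.6 rad).
It fails at once if a ball falls on the bench (height (world z) of ball1_center below 0.0145 m or height (world z) of ball2_center below 0.0145 m or height (world z) of ball3_center below 0.0145 m).
It fails at once if the lidded pot, the mug or the kiln post is shifted more than 40 mm (distance of any of lidded_pot, mug, kiln_post from where it was at the start of the episode above 0.04 m).
It also fails if it takes over 72 s, if anything falls off the work surface, if the arm or the gripper's body presses on something with over 40 N, if the wrist force passes 120 N, or if a joint passes its speed limit or range.

ROBOT

A 6-joint arm with a two-finger parallel gripper is mounted at the origin on the work surface. World frame = base frame: x ahead of the robot, y to its left, z up, the work surface at z = 0. Lengths are in mm, angles in degrees, forces in N, time in s.
With the tool pointing down it reaches from about 300 to 850 mm from the base axis. Payload 4.2 kg.
Tool frame: the origin (TCP) lies at the very end of the fingers, on their centre line; the grasp point (between the pads) lies 19 mm behind it (env.grip_point_offset is the distance from the TCP to the grasp point, in mm); z points along the fingers, y is the line along which they close (so a half turn about z gives the same grasp; the last joint's range is limited). The gripper opens to 91 mm and grips with 3 to 60 N. Pads are 32 mm wide; open, the fingers measure 118 mm over their backs; the gripper's body (76 mm by 178 mm) begins 60 mm behind the grasp point.
Start: joints at [-75.459, 18.312, 89.639, -0, 72.044, -1.146], TCP at [155.478, -553.597, 213.976] pointing down, gripper open.
Joint ranges: [-177.97, 177.97], [-48.28, 115.42], [12.27, 149.76], [-77.06, 257.06], [2.81, 150.46], [-146.56, 146.56]. Speed limits (degrees/s): [147.25, 147.25, 180, 180, 180, 180].

INTERFACE

Orientations are given as [roll, pitch, yaw] about the fixed x, y, z axes, in that order (R = Rz(yaw) Ry(pitch) Rx(roll)).
In Python, from workcell import env gives the robot as it stands. The module is installed in compiled form; this text tells all that it offers.
- The arm moves only by the tool arm_command, never from a script. Its argument "rows" is a list of rows, each an object with "delta_pos": the shift along the tool's x, y, z in mm, a list of three; "roll": the turn about the tool's z in units of 5 degrees (1.0 is 5 degrees); "jaw": the opening in per cent of the stroke, from 0 (shut) to 100 (fully open). A call has 1 to 20 rows; each row is the pose to reach, as a shift and turn from the pose commanded when the call began, along the tool's axes at that moment; what a row does not reach only later rows make up. A row lasts 1/12 s, in which the tool goes at most 41.7 mm and 7.16 degrees, less where a joint would pass 70% of its speed; a pose out of reach is approached as far as the arm can. A call with a gripper value outside its range is refused whole. The fingers move at their own pace and stop on an object; "squeeze" is the grip in N (left out, the last holds). Time passes only in rows, so rows that repeat a pose let the fingers close. It gives the time, the measured TCP pose, the force, the opening and the grip force at its end, in the units of the state.
- env.state(): the state, without advancing time (a new reading comes with each control period).
- env.grab_frame(name): name is "scene" or "top" or "wrist"; returns a dict with "img" (384x512x3 uint8, blue, green, red), "z_map" (384x512 float32, mm along the optical axis (not along the pixel's ray), 0 where there is no reading), "fov_y" (degrees; the focal length in pixels is half the picture's height over the tangent of half this angle, whatever the lens; pixels are square), "cx", "cy" (the principal point, pixels), "R" (3x3) and "t" (3): a world point X has camera coordinates R X + t; the wrist camera has in their place "T_tool_cam" (4x4, takes a point from camera to tool coordinates, whose origin is the TCP and whose axes are the flange's). Camera axes: x right, y down, z forward; pixel columns grow to the right and rows downward; lengths in mm; the calibration is good to about 2 mm. A picture is of the moment at which its call begins: read the wrist's pose just before it.
- env.job_done(): hands the job in; it is judged then, once.
The state is a dict: "time_s": time; "qpos": joint angles; "qvel": joint speeds; "effort": joint torques, N m; "ee_pos": TCP position; "ee_rot": TCP orientation; "force": force on the tool from outside, world axes, zero at the start; "torque": the same for the moment, N m; "gripper_width": finger opening in mm; "gripper_force": force on a finger pad.
Only numpy, scipy, OpenCV 4.12 (cv2) and the standard library are available. Lean on these libraries where they do the work, as an engineer would, in place of code of your own. Each camera call takes 0.05 s, during which the arm holds its last target. There are 200 camera calls.

## Working session

There is one attempt and no reset: what is moved stays moved. The work goes in short steps, Python scripts to look and compute and a tool call to move; the robot and the scene stay as the last step left them, time stands still between calls to the robot, and variables do not carry over. Pictures are saved under pics/ and viewed, at most 10 in all, crops included, and the job is handed in when it is done.

Besides the shell and the picture viewer there is one more tool, called by a JSON object that holds its "fn" and its "kwargs", one argument or row to a line. arm_command: Moves the arm, as the interface text tells. Its arguments: {"type":"object","properties":{"rows":{"type":"array"},"squeeze":{"type":"number"}},"required":["rows"]}

```bash
mkdir -p pics; cat > h.py <<'E'
import numpy as np, cv2
from workcell import env
def cloud(f):
    z=f["z_map"]; h,w=z.shape; F=h/2/np.tan(np.radians(f["fov_y"])/2)
    v,u=np.mgrid[:h,:w]
    P=np.stack([(u-f["cx"])/F*z,(v-f["cy"])/F*z,z],-1)
    W=(P-f["t"])@f["R"]   # R^T (P-t)
    W[z==0]=np.nan
    return W
E
python3 - <<'E'
from h import *
s=env.state(); print({k:np.round(v,2) for k,v in s.items()})
for n in("top","scene"):
    f=env.grab_frame(n); cv2.imwrite(f"pics/{n}0.png",f["img"]); np.savez(f"{n}0.npz",**f)
    print(n,f["fov_y"],f["cx"],f["cy"],np.round(f["R"],3).tolist(),f["t"], (f["z_map"]==0).mean())
    W=cloud(f); print(np.nanmin(W.reshape(-1,3),0),np.nanmax(W.reshape(-1,3),0))
f=env.grab_frame("wrist"); print(f["T_tool_cam"],f["fov_y"])
E
```

```text
{'time_s': np.float64(0.0), 'qpos': array([-75.46,  18.35,  89.71,  -0.  ,  72.04,  -1.15]), 'qvel': array([-0.03, -0.06, -0.02,  0.06, -0.  ,  0.02]), 'effort': array([  0.  , -41.25, -23.2 ,   0.07,   0.05,  -0.  ]), 'ee_pos': array([ 155.35, -553.08,  213.1 ]), 'ee_rot': array([-179.89,   -0.  ,   15.69]), 'force': array([-0.66, -0.06,  0.04]), 'torque': array([ 0.03, -0.06, -0.01]), 'gripper_force': np.float64(0.0), 'gripper_width': np.float64(91.27)}
top 50.34425547599601 264.6419572959997 180.32227319520018 [[-0.021, -1.0, -0.011], [-0.991, 0.022, -0.135], [0.136, 0.008, -0.991]] [ -54.86131572  541.33391488 1390.3460115 ] 0.0040283203125
[ -374.91369673 -1505.05853353  -778.02046714] [1750.55712037 1467.10085172  759.31049183]
scene 42.788385904052845 255.42261683685527 196.7013952071978 [[-0.01, 1.0, 0.016], [0.801, 0.018, -0.599], [-0.599, 0.007, -0.801]] [  76.32016184 -393.66232973 1769.55431506] 0.0039520263671875
[-1890.47324518 -1395.21759565  -776.4892005 ] [ 962.63628443 1746.43113146  453.47622413]
[[ 6.35363471e-04 -9.58761518e-01 -2.84211097e-01  8.15314247e+01]
 [ 9.99999487e-01  3.84957549e-04  9.36911555e-04  6.77411626e-01]
 [-7.88865538e-04 -2.84211547e-01  9.58761271e-01 -1.70236072e+02]
 [ 0.00000000e+00  0.00000000e+00  0.00000000e+00  1.00000000e+00]] 60.01098248430936
```

View pics/top0.png

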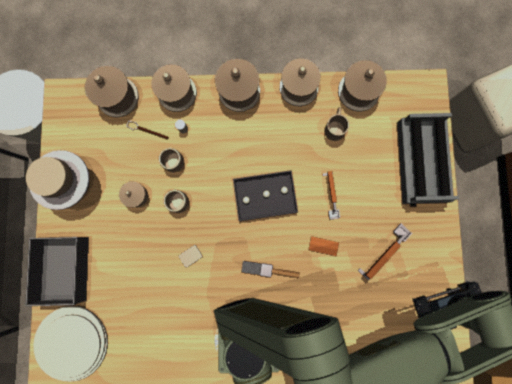

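View pics/scene0.png

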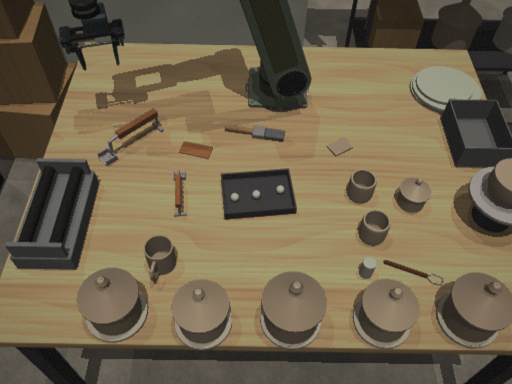

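Top view: small scoop at about (332,195), the larger one at (385,252), tray at (265,197), jars at (171,160) and (177,201), lidded pot (133,195), post (181,126), mug (337,127). In the scene view the small scoop is at (180,192). I'll zoom in and measure.

```bash
python3 - <<'E'
from h import *
T=dict(np.load("top0.npz"));S=dict(np.load("scene0.npz"))
WT=cloud(T);WS=cloud(S)
a=cv2.resize(T["img"][155:230,225:355],None,fx=6,fy=6,interpolation=cv2.INTER_CUBIC)[:,:780]
b=cv2.resize(S["img"][155:230,160:300],None,fx=5.5,fy=5.5,interpolation=cv2.INTER_CUBIC)[:,:780]
a=cv2.resize(a,(520,300));b=cv2.resize(b,(520,290))
cv2.imwrite("pics/zoom0.png",np.vstack([a,b]))
def rep(W,name,sel,zr):
    m=sel&(W[...,2]>zr[0])&(W[...,2]<zr[1]); p=W[m]
    print(name,len(p),p.min(0).round(1),p.max(0).round(1),np.median(p,0).round(1))
v,u=np.mgrid[:384,:512]
box=lambda x0,x1,y0,y1:(u>=x0)&(u<=x1)&(v>=y0)&(v<=y1)
rep(WT,"table",box(285,310,300,320)|box(360,380,190,210),(-30,30))
rep(WT,"jar1",box(155,188,145,178),(62,95))
rep(WT,"jar2",box(160,195,186,220),(62,95))
rep(WT,"tray rim",box(228,302,165,225),(22,40))
rep(WT,"scoop",box(318,348,163,222),(8,75))
rep(WT,"handle",box(318,348,163,222),(48,75))
rep(WS,"tray rimS",box(215,300,160,225),(24,40))
rep(WS,"handleS",box(165,195,165,220),(48,75))
rep(WS,"jarS1",box(345,380,165,205),(65,95))
rep(WS,"jarS2",box(355,392,205,246),(65,95))
for n,F,W,bb in(("T",T,WT,box(238,295,175,218)),("S",S,WS,box(223,295,172,215))):
    g=cv2.cvtColor(F["img"],cv2.COLOR_BGR2GRAY); m=((g>120)&bb).astype(np.uint8)
    k,l,st,c=cv2.connectedComponentsWithStats(m)
    for i in range(1,k):
        if st[i,4]>8:
            # ray to plane z=17.5
            FF=192/np.tan(np.radians(F["fov_y"])/2)
            d=F["R"].T@np.array([(c[i][0]-F["cx"])/FF,(c[i][1]-F["cy"])/FF,1]);o=-F["R"].T@F["t"]
            print(n,"ball",c[i].round(1),st[i,4],(o+d*(17.5-o[2])/d[2]).round(1),WT[l==i].max(0).round(0) if n=="T" else "")
E
```

```text
table 659 [  92.3 -477.9  -14.4] [ 503.  -127.3    7.7] [ 448.  -421.    -0.8]
jar1 125 [581.7 221.5  62.9] [655.6 295.1  81.4] [613.3 251.5  73. ]
jar2 126 [437.1 204.7  62.2] [509.  280.9  80.7] [470.5 235.8  72.2]
tray rim 402 [ 403.8 -176.9   22.1] [575.3  44.8  37.9] [492.6 -66.7  28.5]
scoop 216 [ 402.  -356.3    8.4] [ 564.3 -274.2   66.4] [ 495.4 -296.4   55.8]
handle 170 [ 433.9 -309.1   48.3] [ 564.3 -283.3   66.4] [ 506.9 -296.1   56.8]
tray rimS 586 [ 399.3 -176.7   24. ] [578.7  46.7  36.6] [499.9 -66.4  29.1]
handleS 198 [ 436.3 -310.    48.7] [ 567.7 -284.1   63.9] [ 513.5 -296.8   58.3]
jarS1 201 [435.6 203.2  65.3] [516.8 278.6  79.1] [483.4 242.1  72.5]
jarS2 229 [582.4 221.5  65. ] [661.  297.4  80.5] [629.8 258.7  72.8]
T ball [243.8 175.6] 29 [561.4   7.1  17.5] [567.  29.   4.]
T ball [294.3 181.9] 40 [ 534.5 -171.1   17.5] [ 563. -165.    5.]
T ball [284.  189.3] 32 [ 509.  -134.1   17.5] [ 519. -123.   33.]
T ball [265.9 193.3] 33 [496.4 -70.   17.5] [505. -60.  37.]
T ball [245.5 199.5] 32 [476.    2.3  17.5] [485.  11.  32.]
T ball [288.2 217. ] 47 [ 411.4 -146.1   17.5] [ 419. -107.    4.]
S ball [293.5 181.3] 87 [445.3  43.7  17.5] 
S ball [279.9 188.2] 36 [473.    1.9  17.5] 
S ball [255.9 193.1] 38 [492.8 -70.   17.5] 
S ball [234.1 195.9] 37 [ 504.8 -134.6   17.5] 
S ball [288.8 214.8] 21 [569.4  25.7  17.5]
```

View pics/zoom0.png

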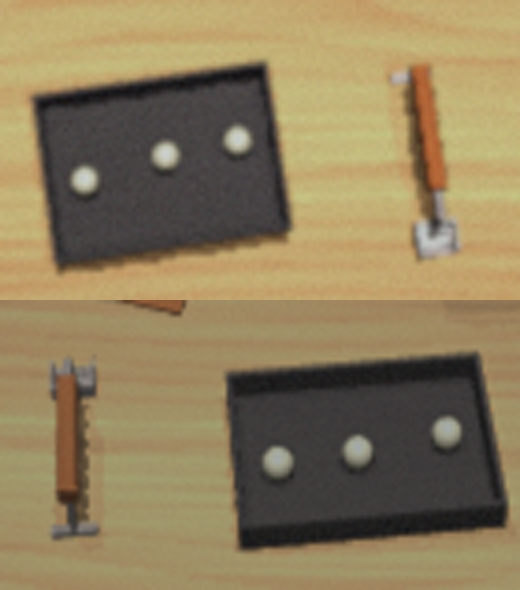

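The zoom shows the scoop's nose (pocket) pointing at the robot (-x) and its leg at +x. The three balls lie in the tray's middle. Next, precise fits.

```bash
cat >> h.py <<'E'
def toplane(f,uv,z):
    uv=np.atleast_2d(np.asarray(uv,float)); F=192/np.tan(np.radians(f["fov_y"])/2)
    d=np.c_[(uv[:,0]-f["cx"])/F,(uv[:,1]-f["cy"])/F,np.ones(len(uv))]@f["R"]; o=-f["R"].T@f["t"]
    return (o+d*((z-o[2])/d[:,2])[:,None])[:,:2]
def orange(f,b):
    h=cv2.cvtColor(f["img"],cv2.COLOR_BGR2HSV); m=(h[...,0]<14)&(h[...,1]>140)&(h[...,2]>50)
    k=np.zeros_like(m); k[b[2]:b[3],b[0]:b[1]]=1; return m&k
E
python3 - <<'E'
from h import *
from scipy.optimize import least_squares
T=dict(np.load("top0.npz"));S=dict(np.load("scene0.npz"))
for n,f,b in(("T",T,(318,348,160,225)),("S",S,(165,198,160,222))):
    W=cloud(f); m=orange(f,b); v,u=np.nonzero(m)
    p=toplane(f,np.c_[u,v],55); r=cv2.minAreaRect(p.astype(np.float32)); c=p-p.mean(0)
    e=np.linalg.svd(c)[2][0]; print(n,"handle",len(p),r,p.mean(0),np.degrees(np.arctan2(e[1],e[0])))
    # steel parts
    bx=np.zeros(W.shape[:2],bool); bx[b[2]:b[3],b[0]:b[1]]=1
    hs=cv2.cvtColor(f["img"],cv2.COLOR_BGR2HSV); g=bx&(hs[...,1]<60)
    v,u=np.nonzero(g); q=toplane(f,np.c_[u,v],8); print(" steel",[ (s.mean(0).round(1),s.min(0).round(1),s.max(0).round(1),len(s)) for s in (q[q[:,0]<480],q[q[:,0]>480])])
rows={"T":(228,302,165,225),"S":(215,300,160,225)}
for n,f in(("T",T),("S",S)):
    W=cloud(f); b=rows[n]; 
    g=cv2.cvtColor(f["img"],cv2.COLOR_BGR2GRAY)
    w=W[b[2]:b[3],b[0]:b[1]]; gg=g[b[2]:b[3],b[0]:b[1]]
    m=(abs(w[...,2]-30)<5)&(gg<90); p=w[m][:,:2]
    # symmetric-rectangle fit: rim mid-line is rectangle 145x205
    def res(x):
        c,s=np.cos(x[2]),np.sin(x[2]); d=p-x[:2]; X=d@[c,s];Y=d@[-s,c]
        ax,ay=abs(X)-72.5,abs(Y)-102.5; 
        return np.where(np.maximum(ax,ay)<0,np.maximum(ax,ay),np.hypot(np.maximum(ax,0),np.maximum(ay,0)))
    r=least_squares(res,[490,-66,0.13],loss="soft_l1",f_scale=3); print(n,"tray",len(p),r.x[:2],np.degrees(r.x[2]),np.median(abs(r.fun)))
    x=r.x; c,s=np.cos(x[2]),np.sin(x[2])
    for q in ([507,-134.4],[494.6,-70],[474.5,2]): d=np.array(q)-x[:2]; print("  ball tray",d@[c,s],d@[-s,c])
jb={"T":((155,188,145,178),(160,195,186,220)),"S":((355,392,205,246),(345,380,165,205))}
for n,f in(("T",T),("S",S)):
    for b in jb[n]:
        w=cloud(f)[b[2]:b[3],b[0]:b[1]]; p=w[(abs(w[...,2]-74)<5)][:,:2].astype(np.float32)
        def res(x): return np.hypot(*(p-x).T)-35.5
        r=least_squares(res,p.mean(0),loss="soft_l1",f_scale=3); print(n,"jar",r.x,len(p),np.median(abs(r.fun)))
W=cloud(T)
for nm,b in(("pot",(118,150,178,212)),("post",(174,190,116,134)),("mug",(322,352,108,142))):
    w=W[b[2]:b[3],b[0]:b[1]].reshape(-1,3); w=w[w[:,2]>45]; print(nm,w.mean(0),w.min(0),w.max(0))
E
```

```text
T handle 142 ((510.05572509765625, -295.1734619140625), (104.349609375, 16.492460250854492), 6.270806789398193) [ 509.78813648 -295.16817101] -174.03398219976023
 steel [(array([ 423.3, -307.9]), array([ 404.7, -325.6]), array([ 457.7, -289.8]), 109), (array([ 561.5, -281.4]), array([ 558.1, -289.1]), array([ 565.5, -274.7]), 12)]
S handle 142 ((515.6814575195312, -295.28515625), (113.91664123535156, 11.68781852722168), 6.127885341644287) [ 515.81050983 -295.79238822] 6.72660000306534
 steel [(array([ 419.6, -303.7]), array([ 401.2, -325.4]), array([ 437.3, -288.2]), 63), (array([ 563.7, -291.9]), array([ 545.6, -307.1]), array([ 570.8, -274.9]), 46)]
T tray 208 [488.53516089 -65.9099731 ] 7.164243085414193 1.2726822706254453
  ball tray 9.779010110254692 -70.2581314119497
  ball tray 5.507405412344305 -4.814465612234675
  ball tray -5.456256459441609 69.13016312008874
S tray 410 [491.32530132 -66.11206635] 6.975119836482415 1.4517251441144978
  ball tray 7.2659174161511535 -69.68604240035062
  ball tray 2.7783183984508777 -4.256832905994542
  ball tray -8.429361463017216 69.65120395145989
T jar [618.75748562 259.85805219] 99 1.1652817023547826
T jar [473.28635158 241.75326909] 96 1.1827811456889563
S jar [621.80692214 259.40223643] 173 1.6148362408307548
S jar [476.34898898 241.82427212] 158 1.8567042914147542
pot [498.29432652 387.15918438  72.15675546] [455.1474103  347.36303172  51.30027261] [545.28443585 435.64734663 113.59204838]
post [741.17199518 226.49542916  57.3307015 ] [723.30361262 209.56905799  45.20413869] [758.51764306 244.59430065  65.87235246]
mug [ 725.80246502 -323.36990974   71.15608563] [ 682.43044271 -358.50247496   45.62545544] [ 785.82101069 -284.11384615   90.94531384]
```

{"fn": "arm_command", "kwargs": {
  "rows": [
    {"delta_pos":[425,-150,0],"roll":1.88,"jaw":70},
    {"delta_pos":[425,-150,0],"roll":1.88,"jaw":70},
    {"delta_pos":[425,-150,0],"roll":1.88,"jaw":70},
    {"delta_pos":[425,-150,0],"roll":1.88,"jaw":70},
    {"delta_pos":[425,-150,0],"roll":1.88,"jaw":70},
    {"delta_pos":[425,-150,0],"roll":1.88,"jaw":70},
    {"delta_pos":[425,-150,0],"roll":1.88,"jaw":70},
    {"delta_pos":[425,-150,0],"roll":1.88,"jaw":70},
    {"delta_pos":[425,-150,0],"roll":1.88,"jaw":70},
    {"delta_pos":[425,-150,0],"roll":1.88,"jaw":70},
    {"delta_pos":[425,-150,80],"roll":1.88,"jaw":70},
    {"delta_pos":[425,-150,80],"roll":1.88,"jaw":70},
    {"delta_pos":[425,-150,80],"roll":1.88,"jaw":70},
    {"delta_pos":[425,-150,80],"roll":1.88,"jaw":70}
  ],
  "squeeze": 40
}}

```text
time_s: 1.32
ee_pos: [522.9, -292.7, 131.1]
ee_rot: [-179.8, 0.3, 6.4]
force: [-0.8, 0.3, -0.0]
gripper_width: 64.0
gripper_force: 0.0
```

```bash
cat >> h.py <<'E'
def wrist():
    s=env.state(); f=env.grab_frame("wrist")
    from scipy.spatial.transform import Rotation as Q
    R=Q.from_euler("xyz",s["ee_rot"],degrees=True).as_matrix(); M=f["T_tool_cam"]
    f["R"]=(R@M[:3,:3]).T; f["t"]=-f["R"]@(R@M[:3,3]+s["ee_pos"]); return s,f
def st(): 
    s=env.state(); print("t",round(float(s["time_s"]),2),s["ee_pos"].round(2),s["ee_rot"].round(2),"F",s["force"].round(1),"w",round(float(s["gripper_width"]),1),round(float(s["gripper_force"]),1)); return s
E
python3 - <<'E'
from h import *
st(); s,f=wrist(); cv2.imwrite("pics/w1.png",f["img"]); m=orange(f,(0,512,0,384)); 
k,l,stt,c=cv2.connectedComponentsWithStats(m.astype(np.uint8)); 
W=cloud(f)
for i in range(1,k):
    if stt[i,4]>300:
        v,u=np.nonzero(l==i); p=toplane(f,np.c_[u,v],59); r=cv2.minAreaRect(p.astype(np.float32)); print(stt[i],r,np.nanmedian(W[l==i],0))
E
```

```text
t 1.32 [ 522.92 -292.68  131.12] [-179.78    0.32    6.4 ] F [-0.8  0.3 -0. ] w 64.0 0.0
```

View pics/w1.png

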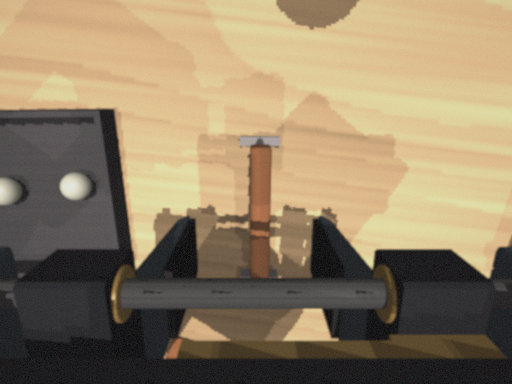

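The wrist view shows the handle centred between the fingers. The handle's rear end is at (261,146), the cross foot at (260,141), and the fingers straddle it.

```bash
python3 - <<'E'
from h import *
s,f=wrist(); h=cv2.cvtColor(f["img"],cv2.COLOR_BGR2HSV)
for v in(150,170,190,210,255): 
    r=h[v,230:290]; u=np.nonzero((r[:,0]<14)&(r[:,1]>120))[0]+230; print(v,u.min(),u.max(),toplane(f,[[ (u.min()+u.max())/2,v]],59),np.nanmedian(cloud(f)[v,u.min()+2:u.max()-2],0))
print(toplane(f,[[260,146]],59),toplane(f,[[240,137],[280,137]],3))
E
```

```text
150 248 267 [[ 566.26775879 -293.04282675]] [ 566.02746918 -292.71029204   57.98745204]
170 248 267 [[ 551.2547953 -294.7670667]] [ 551.13826667 -294.43308938   58.39998498]
190 248 266 [[ 535.66236956 -296.17250422]] [ 535.36169703 -295.84631629   58.18527414]
210 248 266 [[ 519.54524343 -298.01653961]] [ 519.37228573 -297.65219931   58.61041019]
255 249 266 [[ 481.08876327 -302.82564058]] [ 480.67126597 -302.48297695   58.39981519]
[[ 569.41250674 -294.53547729]] [[ 567.25991729 -277.72359431]
 [ 571.24322562 -313.43553518]]
```

{"fn": "arm_command", "kwargs": {
  "rows": [
    {"delta_pos":[1.4,2.1,40],"roll":0,"jaw":70},
    {"delta_pos":[1.4,2.1,75],"roll":0,"jaw":70},
    {"delta_pos":[1.4,2.1,92],"roll":0,"jaw":70},
    {"delta_pos":[1.4,2.1,101],"roll":0,"jaw":60},
    {"delta_pos":[1.4,2.1,101],"roll":0,"jaw":40},
    {"delta_pos":[1.4,2.1,101],"roll":0,"jaw":20},
    {"delta_pos":[1.4,2.1,101],"roll":0,"jaw":0},
    {"delta_pos":[1.4,2.1,101],"roll":0,"jaw":0},
    {"delta_pos":[1.4,2.1,101],"roll":0,"jaw":0}
  ],
  "squeeze": 40
}}

```text
time_s: 2.17
ee_pos: [526.6, -296.8, 34.6]
ee_rot: [179.9, -0.1, 6.3]
force: [0.2, -0.1, -0.3]
gripper_width: 26.6
gripper_force: 0.0
```

```bash
python3 - <<'E'
from h import *
st(); 
E
```

```text
t 2.17 [ 526.56 -296.8    34.58] [ 1.7989e+02 -1.4000e-01  6.2800e+00] F [ 0.2 -0.1 -0.3] w 26.6 0.0
```

{"fn": "arm_command", "kwargs": {
  "rows": [
    {"delta_pos":[0,0,0],"roll":0,"jaw":0},
    {"delta_pos":[0,0,0],"roll":0,"jaw":0},
    {"delta_pos":[0,0,0],"roll":0,"jaw":0},
    {"delta_pos":[0,0,0],"roll":0,"jaw":0}
  ],
  "squeeze": 40
}}

```text
time_s: 2.5
ee_pos: [526.1, -296.4, 33.6]
ee_rot: [180.0, -0.0, 6.3]
force: [-0.8, 0.1, 5.0]
gripper_width: 15.9
gripper_force: 40.0
```

```bash
python3 - <<'E'
from h import *
st()
E
```

```text
t 2.5 [ 526.09 -296.42   33.61] [ 1.7996e+02 -5.0000e-02  6.2900e+00] F [-0.8  0.1  5. ] w 15.9 40.0
```

{"fn": "arm_command", "kwargs": {
  "rows": [
    {"delta_pos":[0,0,-40],"roll":0,"jaw":0},
    {"delta_pos":[0,0,-80],"roll":0,"jaw":0},
    {"delta_pos":[0,0,-100],"roll":0,"jaw":0},
    {"delta_pos":[0,0,-100],"roll":0,"jaw":0}
  ],
  "squeeze": 40
}}

```text
time_s: 2.83
ee_pos: [528.6, -297.8, 138.1]
ee_rot: [179.6, -0.5, 6.3]
force: [1.0, -0.5, -1.7]
gripper_width: 15.6
gripper_force: 40.0
```

{"fn": "arm_command", "kwargs": {
  "rows": [
    {"delta_pos":[0,0,0],"roll":0,"jaw":0},
    {"delta_pos":[0,0,0],"roll":0,"jaw":0},
    {"delta_pos":[0,0,0],"roll":0,"jaw":0}
  ],
  "squeeze": 8
}}

```text
time_s: 3.08
ee_pos: [524.4, -295.4, 130.6]
ee_rot: [-179.8, 0.2, 6.3]
force: [0.9, -0.5, -1.4]
gripper_width: 15.7
gripper_force: 8.0
```

```bash
cat >> h.py <<'E'
def pitch(tag=None):
    f=env.grab_frame("top"); s=env.state(); W=cloud(f); 
    h=cv2.cvtColor(f["img"],cv2.COLOR_BGR2HSV); m=(h[...,0]<14)&(h[...,1]>140)&(h[...,2]>50)
    m&=(abs(W[...,0]-s["ee_pos"][0])<95)&(abs(W[...,1]-s["ee_pos"][1])<30)&(W[...,2]>40)
    p=W[m]; 
    if len(p)>10: A=np.c_[p[:,0],np.ones(len(p))]; k=np.linalg.lstsq(A,p[:,2],rcond=None)[0]; print("pitch noseDown deg",np.degrees(np.arctan(k[0])).round(1),len(p),p.min(0).round(),p.max(0).round())
    if tag: cv2.imwrite(f"pics/{tag}.png",f["img"])
    return f
E
python3 - <<'E'
from h import *
st();pitch("t2")
E
```

```text
t 3.08 [ 524.41 -295.42  130.6 ] [-179.84    0.21    6.29] F [ 0.9 -0.5 -1.4] w 15.7 8.0
```

```bash
cat > p.py <<'E'
from h import *
import sys
def pitch(tag=None):
    s=st(); f=env.grab_frame("scene"); W=cloud(f); e=s["ee_pos"]
    h=cv2.cvtColor(f["img"],cv2.COLOR_BGR2HSV); m=(h[...,0]<14)&(h[...,1]>120)&(h[...,2]>40)
    c=f["R"]@e+f["t"]; F=192/np.tan(np.radians(f["fov_y"])/2); u,v=c[:2]/c[2]*F+[f["cx"],f["cy"]]
    m&=(np.hypot(W[...,0]-e[0],W[...,1]-e[1])<90)&(W[...,2]>e[2]-40)
    p=W[m]; print("px",u.round(),v.round(),len(p))
    if len(p)>10: 
        X=(p[:,0]-e[0])*.994; k=np.polyfit(X,p[:,2],1); print("noseDown deg",np.degrees(np.arctan(k[0])).round(1),p.min(0).round(),p.max(0).round())
    if tag:
        u,v=int(u),int(v); cv2.imwrite(f"pics/{tag}.png",cv2.resize(f["img"][max(v-70,0):v+70,max(u-90,0):u+90],None,fx=4,fy=4))
if __name__=="__main__": pitch(*sys.argv[1:])
E
python3 p.py s2
```

```text
t 3.13 [ 524.55 -295.49  130.69] [-179.85    0.2     6.29] F [ 0.2 -1.1 -1.4] w 16.1 8.0
px 175.0 176.0 106
noseDown deg -3.7 [ 481. -304.  140.] [ 569. -282.  161.]
```

View pics/s2.png

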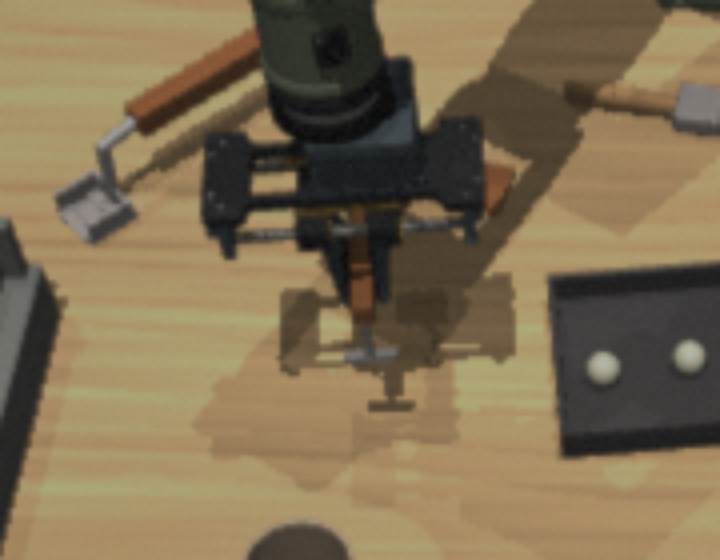

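The scoop is held level at 8 N: handle at about (365,270) in the crop and foot at (372,355). Next I'll try 3 N.

{"fn": "arm_command", "kwargs": {
  "rows": [
    {"delta_pos":[0,0,0],"roll":0,"jaw":0},
    {"delta_pos":[0,0,0],"roll":0,"jaw":0},
    {"delta_pos":[0,0,0],"roll":0,"jaw":0}
  ],
  "squeeze": 3
}}

```text
time_s: 3.43
ee_pos: [525.6, -296.1, 132.5]
ee_rot: [-180.0, 0.0, 6.3]
force: [-0.1, -0.0, -0.8]
gripper_width: 16.1
gripper_force: 3.0
```

```bash
python3 p.py
```

```text
t 3.43 [ 525.56 -296.13  132.47] [-1.7998e+02  4.0000e-02  6.2900e+00] F [-0.1 -0.  -0.8] w 16.1 3.0
px 174.0 176.0 74
noseDown deg 26.8 [ 474. -306.  122.] [ 565. -283.  176.]
```

{"fn": "arm_command", "kwargs": {
  "rows": [
    {"delta_pos":[0,0,0],"roll":0,"jaw":0},
    {"delta_pos":[0,0,0],"roll":0,"jaw":0}
  ],
  "squeeze": 3
}}

```text
time_s: 3.65
ee_pos: [525.7, -296.2, 133.0]
ee_rot: [180.0, -0.0, 6.3]
force: [-0.7, -0.1, -2.1]
gripper_width: 16.1
gripper_force: 3.0
```

```bash
python3 p.py
```

```text
t 3.65 [ 525.73 -296.22  132.96] [180.    -0.     6.28] F [-0.7 -0.1 -2.1] w 16.1 3.0
px 174.0 176.0 44
noseDown deg -0.8 [ 534. -300.  167.] [ 559. -283.  182.]
```

{"fn": "arm_command", "kwargs": {
  "rows": [
    {"delta_pos":[0,0,0],"roll":0,"jaw":0},
    {"delta_pos":[0,0,0],"roll":0,"jaw":0},
    {"delta_pos":[0,0,0],"roll":0,"jaw":0}
  ],
  "squeeze": 3
}}

```text
time_s: 3.95
ee_pos: [525.7, -296.2, 133.0]
ee_rot: [180.0, -0.0, 6.3]
force: [1.1, -0.5, -1.1]
gripper_width: 16.3
gripper_force: 3.0
```

```bash
python3 p.py
```

```text
t 3.95 [ 525.69 -296.22  133.04] [179.99  -0.     6.29] F [ 1.1 -0.5 -1.1] w 16.3 3.0
px 174.0 176.0 44
noseDown deg 10.4 [ 529. -300.  161.] [ 561. -283.  184.]
```

{"fn": "arm_command", "kwargs": {
  "rows": [
    {"delta_pos":[0,0,20],"roll":0,"jaw":0},
    {"delta_pos":[0,0,35],"roll":0,"jaw":0},
    {"delta_pos":[0,0,48],"roll":0,"jaw":0},
    {"delta_pos":[0,0,60],"roll":0,"jaw":0},
    {"delta_pos":[0,0,72],"roll":0,"jaw":0},
    {"delta_pos":[0,0,83],"roll":0,"jaw":0},
    {"delta_pos":[0,0,93],"roll":0,"jaw":0},
    {"delta_pos":[0,0,98],"roll":0,"jaw":0},
    {"delta_pos":[0,0,99],"roll":0,"jaw":0},
    {"delta_pos":[0,0,99],"roll":0,"jaw":25},
    {"delta_pos":[0,0,99],"roll":0,"jaw":25},
    {"delta_pos":[0,0,99],"roll":0,"jaw":25}
  ],
  "squeeze": 3
}}

```text
time_s: 5.0
ee_pos: [525.2, -296.0, 33.9]
ee_rot: [-180.0, 0.1, 6.3]
force: [-0.4, 0.2, 0.3]
gripper_width: 23.0
gripper_force: 0.0
```

{"fn": "arm_command", "kwargs": {
  "rows": [
    {"delta_pos":[0,0,0],"roll":0,"jaw":0},
    {"delta_pos":[0,0,0],"roll":0,"jaw":0},
    {"delta_pos":[0,0,0],"roll":0,"jaw":0},
    {"delta_pos":[0,0,0],"roll":0,"jaw":0},
    {"delta_pos":[0,0,0],"roll":0,"jaw":0}
  ],
  "squeeze": 45
}}

```text
time_s: 5.42
ee_pos: [525.5, -296.1, 34.0]
ee_rot: [-180.0, 0.0, 6.3]
force: [-0.5, 0.6, 1.3]
gripper_width: 15.9
gripper_force: 45.0
```

```bash
python3 p.py s3; python3 - <<'E'
from h import *
s,f=wrist(); W=cloud(f)
cv2.imwrite("pics/w3.png",f["img"])
E
```

```text
t 5.42 [ 525.47 -296.13   34.05] [-1.7999e+02  2.0000e-02  6.2900e+00] F [-0.5  0.6  1.3] w 15.9 45.0
px 178.0 197.0 139
noseDown deg -5.2 [ 510. -303.   45.] [ 614. -247.  213.]
```

View pics/s3.png

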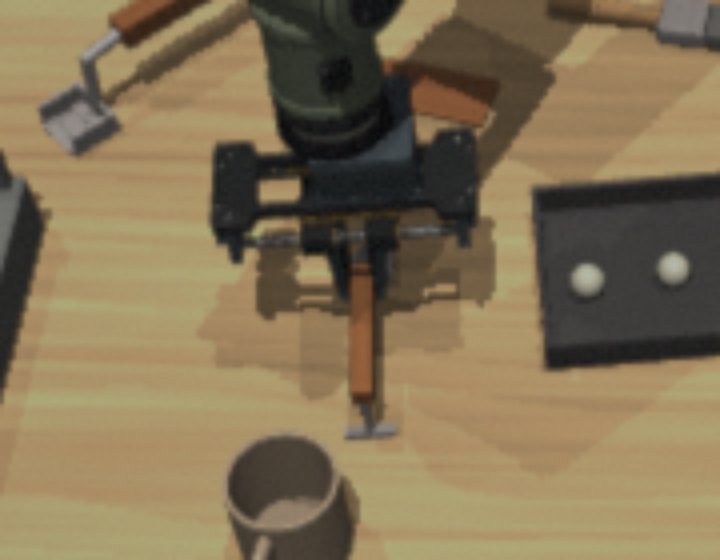

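The scoop stands level but slid about 45 mm back through the grip (foot at crop (372,433), i.e. scene pixel (181,235)). I'll regrasp it.

```bash
python3 - <<'E'
from h import *
f=env.grab_frame("scene"); m=orange(f,(165,195,185,250)); v,u=np.nonzero(m); p=toplane(f,np.c_[u,v],59)
print("rear end",p[:,0].max(), toplane(f,[[181,235]],6)); j=p[:,0]>p[:,0].max()-45; print(np.polyfit(p[j,0],p[j,1],1), p[j].mean(0))
s,f=wrist(); h=cv2.cvtColor(f["img"],cv2.COLOR_BGR2HSV); m=(h[...,0]<14)&(h[...,1]>120)&(h[...,2]>40); m[250:]=0
k,l,q,c=cv2.connectedComponentsWithStats(m.astype(np.uint8)); i=1+np.argmax(q[1:,4]); v,u=np.nonzero(l==i); p=toplane(f,np.c_[u,v],59); print("wrist",q[i],p.min(0),p.max(0),p.mean(0))
g=cv2.cvtColor(f["img"],cv2.COLOR_BGR2GRAY); cv2.imwrite("pics/w4.png",f["img"])
E
```

```text
rear end 642.0098740646525 [[ 637.30631169 -279.59380194]]
[ 1.08245036e-01 -3.51079674e+02] [ 619.90367769 -283.97817773]
wrist [ 235   14   39  236 8115] [ 535.46038107 -302.94139483] [ 637.56982913 -277.2595885 ] [ 591.78074109 -289.47325837]
```

{"fn": "arm_command", "kwargs": {
  "rows": [
    {"delta_pos":[0,0,0],"roll":0,"jaw":45},
    {"delta_pos":[0,0,0],"roll":0,"jaw":45},
    {"delta_pos":[0,0,0],"roll":0,"jaw":45},
    {"delta_pos":[25,0.5,-1],"roll":0,"jaw":45},
    {"delta_pos":[55,0.5,-1],"roll":0,"jaw":45},
    {"delta_pos":[70,0.5,-1],"roll":0,"jaw":45},
    {"delta_pos":[70,0.5,0],"roll":0,"jaw":45},
    {"delta_pos":[70,0.5,0],"roll":0,"jaw":30},
    {"delta_pos":[70,0.5,0],"roll":0,"jaw":0},
    {"delta_pos":[70,0.5,0],"roll":0,"jaw":0},
    {"delta_pos":[70,0.5,0],"roll":0,"jaw":0},
    {"delta_pos":[70,0.5,0],"roll":0,"jaw":0},
    {"delta_pos":[70,0.5,0],"roll":0,"jaw":0}
  ],
  "squeeze": 45
}}

```text
time_s: 6.7
ee_pos: [594.7, -289.2, 33.9]
ee_rot: [-180.0, 0.0, 6.3]
force: [-0.2, -0.1, -1.0]
gripper_width: 15.8
gripper_force: 45.0
```

```bash
python3 - <<'E'
from h import *
st(); s,f=wrist(); h=cv2.cvtColor(f["img"],cv2.COLOR_BGR2HSV); m=(h[...,0]<14)&(h[...,1]>120)&(h[...,2]>40); m[250:]=0
k,l,q,c=cv2.connectedComponentsWithStats(m.astype(np.uint8)); i=1+np.argmax(q[1:,4]); v,u=np.nonzero(l==i); p=toplane(f,np.c_[u,v],59); print("wrist",q[i],p.min(0),p.max(0),p.mean(0))
# balls in wrist view
g=f["img"].astype(int); m=((g.min(2)>110)&(g.max(2)-g.min(2)<60)).astype(np.uint8)
k,l,q,c=cv2.connectedComponentsWithStats(m)
for i in range(1,k):
    if 150<q[i,4]<3000: print(q[i],toplane(f,[c[i]],17.5), np.nanmax(cloud(f)[l==i],0))
E
```

```text
t 6.7 [ 594.7  -289.16   33.94] [-1.7999e+02  3.0000e-02  6.2600e+00] F [-0.2 -0.1 -1. ] w 15.8 45.0
wrist [ 237  175   35   75 2298] [ 604.92195135 -296.3240745 ] [ 641.85150288 -277.99851223] [ 624.0536614  -286.61658277]
[223 157  61  16 789] [[ 638.13690651 -284.6441238 ]] [ 641.13193285 -266.29893176   23.87832734]
```

```bash
python3 - <<'E'
from h import *
from scipy.spatial.transform import Rotation as Q
f=env.grab_frame("wrist"); M=f["T_tool_cam"]; R=Q.from_euler("xyz",[-179.78,.32,6.4],degrees=True).as_matrix()
f["R"]=(R@M[:3,:3]).T; f["t"]=-f["R"]@(R@M[:3,3]+[522.92,-292.68,131.12])
g=cv2.imread("pics/w1.png"); g=g[...]; m=((g.min(2)>110)).astype(np.uint8); m[:,:1]=0; m[:160]=0;m[215:]=0;m[:,105:]=0
k,l,q,c=cv2.connectedComponentsWithStats(m)
for i in range(1,k):
    if q[i,4]>100: print(q[i],c[i],toplane(f,[c[i]],17.5))
print(toplane(f,[[100,110],[122,200]],30))
w1=g
T=env.grab_frame("top");g=cv2.cvtColor(T["img"],cv2.COLOR_BGR2GRAY); print(g[170:225,235:300].max())
E
```

```text
[ 59 173  29  27 621] [ 73.10144928 186.02093398] [[ 508.52232533 -133.60238776]]
[  1 178  15  27 319] [  6.79623824 191.4137931 ] [[496.79122844 -74.5676717 ]]
[[ 578.42584841 -164.25766815]
 [ 504.94508186 -181.45157806]]
217
```

{"fn": "arm_command", "kwargs": {
  "rows": [
    {"delta_pos":[0,0,-35],"roll":0,"jaw":0},
    {"delta_pos":[10,-20,-60],"roll":0,"jaw":0},
    {"delta_pos":[25,-55,-60],"roll":-0.16,"jaw":0},
    {"delta_pos":[40,-90,-60],"roll":-0.16,"jaw":0},
    {"delta_pos":[55,-125,-60],"roll":-0.16,"jaw":0},
    {"delta_pos":[65,-150,-60],"roll":-0.16,"jaw":0},
    {"delta_pos":[68.3,-162,-60],"roll":-0.16,"jaw":0},
    {"delta_pos":[68.3,-165.4,-60],"roll":-0.16,"jaw":0},
    {"delta_pos":[68.3,-165.4,-60],"roll":-0.16,"jaw":0},
    {"delta_pos":[68.3,-165.4,-60],"roll":-0.16,"jaw":0}
  ],
  "squeeze": 45
}}

```text
time_s: 7.68
ee_pos: [644.7, -118.4, 93.8]
ee_rot: [180.0, 0.0, 7.1]
force: [0.5, 0.0, -0.3]
gripper_width: 15.8
gripper_force: 45.0
```

```bash
python3 - <<'E'
from h import *
st()
a=env.grab_frame("top")["img"][150:240,215:365]; b=env.grab_frame("scene")["img"][140:230,180:330]
cv2.imwrite("pics/c5.png",np.vstack([cv2.resize(x,None,fx=3.3,fy=3.3,interpolation=cv2.INTER_CUBIC) for x in(a,b)]))
E
```

```text
t 7.68 [ 644.69 -118.4    93.84] [1.7995e+02 3.0000e-02 7.0600e+00] F [ 0.5  0.  -0.3] w 15.8 45.0
```

View pics/c5.png

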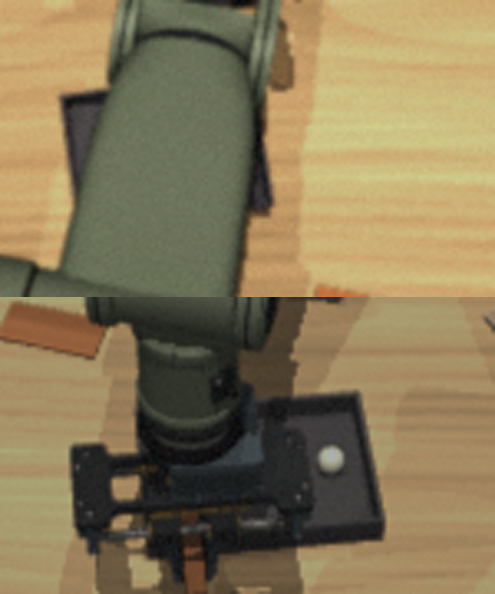

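Both views are mostly blocked by the arm, but the pose is as planned (only a far ball is visible, at (330,460)). I'll go down and sweep.

{"fn": "arm_command", "kwargs": {
  "rows": [
    {"delta_pos":[0,-1,20],"roll":0,"jaw":0},
    {"delta_pos":[0,-1,38],"roll":0,"jaw":0},
    {"delta_pos":[0,-1,49],"roll":0,"jaw":0},
    {"delta_pos":[0,-1,54.2],"roll":0,"jaw":0},
    {"delta_pos":[0,-1,54.2],"roll":0,"jaw":0},
    {"delta_pos":[0,-1,54.2],"roll":0,"jaw":0}
  ],
  "squeeze": 50
}}

```text
time_s: 8.28
ee_pos: [645.4, -116.8, 40.1]
ee_rot: [180.0, -0.0, 7.1]
force: [-0.1, -0.7, -1.2]
gripper_width: 15.6
gripper_force: 50.0
```

```bash
python3 -c "
from h import *
st()"
```

```text
t 8.28 [ 645.38 -116.81   40.14] [ 1.7997e+02 -5.0000e-02  7.0500e+00] F [-0.1 -0.7 -1.2] w 15.6 50.0
```

{"fn": "arm_command", "kwargs": {
  "rows": [
    {"delta_pos":[-3,0,0.6],"roll":0,"jaw":0},
    {"delta_pos":[-7,0,0.6],"roll":0,"jaw":0},
    {"delta_pos":[-12,0,0.6],"roll":0,"jaw":0},
    {"delta_pos":[-17,0,0.6],"roll":0,"jaw":0},
    {"delta_pos":[-22,0,0.6],"roll":0,"jaw":0},
    {"delta_pos":[-28,0,0.6],"roll":0,"jaw":0},
    {"delta_pos":[-34,0,0.6],"roll":0,"jaw":0},
    {"delta_pos":[-40,0,0.6],"roll":0,"jaw":0},
    {"delta_pos":[-46,0,0.6],"roll":0,"jaw":0},
    {"delta_pos":[-52,0,0.6],"roll":0,"jaw":0},
    {"delta_pos":[-58,0,0.6],"roll":0,"jaw":0},
    {"delta_pos":[-64,0,0.6],"roll":0,"jaw":0},
    {"delta_pos":[-70,0,0.6],"roll":0,"jaw":0},
    {"delta_pos":[-76,0,0.6],"roll":0,"jaw":0},
    {"delta_pos":[-81,0,0.6],"roll":0,"jaw":0},
    {"delta_pos":[-85,0,0.6],"roll":0,"jaw":0},
    {"delta_pos":[-89,0,0.6],"roll":0,"jaw":0},
    {"delta_pos":[-93,0,0.6],"roll":0,"jaw":0},
    {"delta_pos":[-93,0,0.6],"roll":0,"jaw":0}
  ],
  "squeeze": 50
}}

```text
time_s: 9.87
ee_pos: [551.7, -127.6, 39.1]
ee_rot: [-180.0, 0.1, 7.1]
force: [0.6, -0.3, -1.1]
gripper_width: 15.6
gripper_force: 50.0
```

```bash
python3 - <<'E'
from h import *
st(); f=env.grab_frame("scene"); cv2.imwrite("pics/s6.png",cv2.resize(f["img"][130:250,160:330],None,fx=4,fy=4,interpolation=cv2.INTER_CUBIC))
E
```

```text
t 9.87 [ 551.67 -127.64   39.05] [-1.7999e+02  6.0000e-02  7.0800e+00] F [ 0.6 -0.3 -1.1] w 15.6 50.0
```

{"fn": "arm_command", "kwargs": {
  "rows": [
    {"delta_pos":[-1.5,0,0],"roll":0,"jaw":0},
    {"delta_pos":[-3,0,0],"roll":0,"jaw":0},
    {"delta_pos":[-4,0,0],"roll":0,"jaw":0},
    {"delta_pos":[-4,0,0],"roll":0,"jaw":0}
  ]
}}

```text
time_s: 10.25
ee_pos: [549.2, -128.1, 39.3]
ee_rot: [180.0, -0.1, 7.1]
force: [0.8, 0.8, -1.9]
gripper_width: 15.8
gripper_force: 50.0
```

{"fn": "arm_command", "kwargs": {
  "rows": [
    {"delta_pos":[-1,0,0],"roll":0,"jaw":0},
    {"delta_pos":[-2,0,0],"roll":0,"jaw":0},
    {"delta_pos":[-2,0,0],"roll":0,"jaw":0}
  ]
}}

```text
time_s: 10.5
ee_pos: [548.9, -128.4, 39.9]
ee_rot: [179.9, -0.3, 7.0]
force: [4.8, 2.1, -0.8]
gripper_width: 15.6
gripper_force: 50.0
```

{"fn": "arm_command", "kwargs": {
  "rows": [
    {"delta_pos":[2,0,0],"roll":0,"jaw":0},
    {"delta_pos":[4,0,0],"roll":0,"jaw":0},
    {"delta_pos":[4,0,-3],"roll":0,"jaw":0},
    {"delta_pos":[4,0,-8],"roll":0,"jaw":0},
    {"delta_pos":[4,0,-16],"roll":0,"jaw":0},
    {"delta_pos":[4,0,-28],"roll":0,"jaw":0},
    {"delta_pos":[4,0,-42],"roll":0,"jaw":0},
    {"delta_pos":[4,0,-58],"roll":0,"jaw":0},
    {"delta_pos":[4,0,-76],"roll":0,"jaw":0},
    {"delta_pos":[4,0,-94],"roll":0,"jaw":0},
    {"delta_pos":[4,0,-112],"roll":0,"jaw":0},
    {"delta_pos":[4,0,-128],"roll":0,"jaw":0},
    {"delta_pos":[4,0,-140],"roll":0,"jaw":0},
    {"delta_pos":[4,0,-147],"roll":0,"jaw":0},
    {"delta_pos":[4,0,-147],"roll":0,"jaw":0}
  ]
}}

```text
time_s: 11.75
ee_pos: [551.3, -128.2, 188.3]
ee_rot: [179.9, -0.2, 7.1]
force: [0.5, -0.4, -2.1]
gripper_width: 15.8
gripper_force: 50.0
```

```bash
python3 - <<'E'
from h import *
st(); f=env.grab_frame("scene"); a=f["img"][120:240,150:320]; g=env.grab_frame("top")["img"][150:240,225:352]
cv2.imwrite("pics/s7.png",cv2.resize(a,None,fx=4,fy=4,interpolation=cv2.INTER_CUBIC))
# bright blobs in both near tray
for n,im,b in(("S",f["img"],(150,320,120,240)),("T",env.grab_frame("top")["img"],(225,310,150,240))):
    m=((im.min(2)>110)&(im.max(2).astype(int)-im.min(2)<45)).astype(np.uint8); z=np.zeros_like(m); z[b[2]:b[3],b[0]:b[1]]=m[b[2]:b[3],b[0]:b[1]]
    k,l,q,c=cv2.connectedComponentsWithStats(z); print(n,[(q[i,4],c[i].round(1)) for i in range(1,k) if q[i,4]>5])
E
```

```text
t 11.75 [ 551.31 -128.16  188.29] [179.91  -0.18   7.09] F [ 0.5 -0.4 -2.1] w 15.8 50.0
S [(np.int32(11), array([160. , 127.6])), (np.int32(36), array([279.9, 188.2])), (np.int32(10), array([255.6, 191.1])), (np.int32(13), array([256.4, 194.8]))]
T [(np.int32(6), array([251. , 194.3])), (np.int32(7), array([254.7, 196.1])), (np.int32(32), array([245.5, 199.5]))]
```

View pics/s7.png

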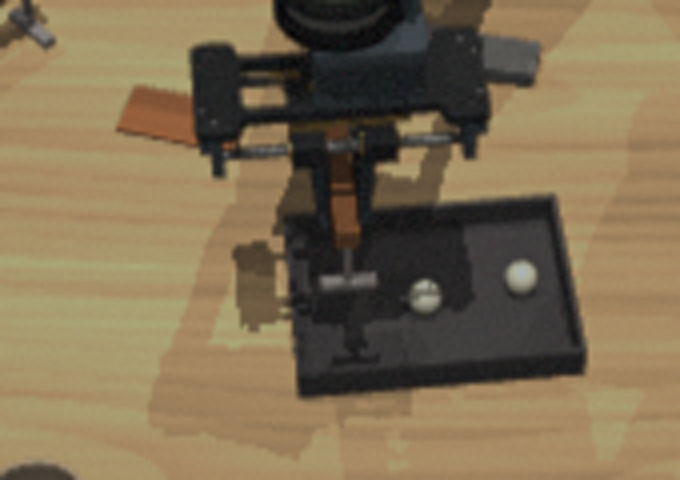

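The scene view shows balls 2 and 3 in the tray at (425,295) and (520,277). Ball 1 is gone from its place, so it should be in the pocket. Now to jar B.

{"fn": "arm_command", "kwargs": {
  "rows": [
    {"delta_pos":[0.5,-5,0],"roll":0,"jaw":0},
    {"delta_pos":[1.7,-15,0],"roll":0,"jaw":0},
    {"delta_pos":[3.3,-30,0],"roll":0,"jaw":0},
    {"delta_pos":[5.5,-50,0],"roll":0,"jaw":0},
    {"delta_pos":[8.3,-75,0],"roll":0,"jaw":0},
    {"delta_pos":[11,-100,0],"roll":0,"jaw":0},
    {"delta_pos":[14,-126,0],"roll":0,"jaw":0},
    {"delta_pos":[17,-152,0],"roll":0,"jaw":0},
    {"delta_pos":[20,-178,0],"roll":0,"jaw":0},
    {"delta_pos":[22.5,-204,0],"roll":0,"jaw":0},
    {"delta_pos":[25.5,-230,0],"roll":0,"jaw":0},
    {"delta_pos":[28,-256,0],"roll":0,"jaw":0},
    {"delta_pos":[31,-281,0],"roll":0,"jaw":0},
    {"delta_pos":[34,-305,0],"roll":0,"jaw":0},
    {"delta_pos":[36,-327,0],"roll":0,"jaw":0},
    {"delta_pos":[38,-346,0],"roll":0,"jaw":0},
    {"delta_pos":[40,-361,0],"roll":0,"jaw":0},
    {"delta_pos":[41,-371,0],"roll":0,"jaw":0},
    {"delta_pos":[41.6,-376.1,0],"roll":0,"jaw":0},
    {"delta_pos":[41.6,-376.1,0],"roll":0,"jaw":0}
  ]
}}

```text
time_s: 13.57
ee_pos: [545.4, 251.3, 185.8]
ee_rot: [180.0, 0.0, 7.1]
force: [0.1, -0.2, -1.0]
gripper_width: 15.5
gripper_force: 50.0
```

```bash
python3 - <<'E'
from h import *
st(); F={n:env.grab_frame(n) for n in("scene","top")}
a=F["scene"]["img"][110:250,300:480]; b=F["top"]["img"][140:230,110:240]
cv2.imwrite("pics/j8.png",np.hstack([cv2.resize(a,(500,390)),cv2.resize(b,(290,390)[::1])]))
for n,b in(("S",(215,300,160,225)),("T",(232,300,165,225))):
    im=F["scene" if n=="S" else "top"]["img"]; g=cv2.cvtColor(im,cv2.COLOR_BGR2GRAY); z=np.zeros_like(g); z[b[2]:b[3],b[0]:b[1]]=(g>120)[b[2]:b[3],b[0]:b[1]]
    k,l,q,c=cv2.connectedComponentsWithStats(z); print(n,[(int(q[i,4]),c[i].round(1),toplane(F["scene" if n=="S" else "top"],[c[i]],17.5)[0].round(1)) for i in range(1,k) if q[i,4]>15])
E
```

```text
t 13.57 [545.38 251.25 185.8 ] [1.7999e+02 3.0000e-02 7.1500e+00] F [ 0.1 -0.2 -1. ] w 15.5 50.0
S [(2184, array([256.2, 189.6]), array([479.8, -69.3])), (39, array([280. , 188.3]), array([473.1,   2. ])), (39, array([255.9, 193.1]), array([493.1, -70.2]))]
T [(1415, array([266.7, 191.1]), array([504.2, -73. ])), (37, array([266., 193.]), array([497.4, -70.3])), (35, array([245.7, 199.3]), array([476.7,   1.6]))]
```

View pics/j8.png

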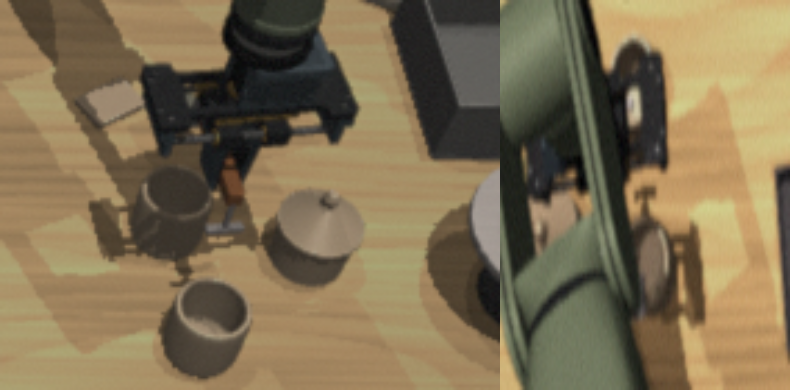

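Only balls 2 and 3 remain in the tray, and the gripper is behind jar B (scene crop (172,200)). I'll let the scoop droop.

{"fn": "arm_command", "kwargs": {
  "rows": [
    {"delta_pos":[0,0,0],"roll":0,"jaw":0},
    {"delta_pos":[0,0,0],"roll":0,"jaw":0},
    {"delta_pos":[0,0,0],"roll":0,"jaw":0}
  ],
  "squeeze": 6
}}

```text
time_s: 13.92
ee_pos: [545.7, 249.7, 186.2]
ee_rot: [180.0, -0.0, 7.0]
force: [-0.5, -1.1, -2.0]
gripper_width: 15.6
gripper_force: 6.0
```

```bash
python3 p.py
```

```text
t 13.92 [545.73 249.72 186.23] [ 1.7999e+02 -1.0000e-02  7.0300e+00] F [-0.5 -1.1 -2. ] w 15.6 6.0
px 378.0 173.0 91
noseDown deg 10.1 [487. 236. 185.] [591. 262. 228.]
```

{"fn": "arm_command", "kwargs": {
  "rows": [
    {"delta_pos":[0,0,0],"roll":0,"jaw":0},
    {"delta_pos":[0,0,0],"roll":0,"jaw":0},
    {"delta_pos":[0,0,0],"roll":0,"jaw":0}
  ],
  "squeeze": 4.5
}}

```text
time_s: 14.22
ee_pos: [545.6, 250.3, 186.1]
ee_rot: [180.0, 0.0, 7.1]
force: [0.3, -0.9, -2.3]
gripper_width: 15.8
gripper_force: 4.5
```

```bash
python3 p.py
```

```text
t 14.22 [545.62 250.33 186.1 ] [179.99   0.     7.08] F [ 0.3 -0.9 -2.3] w 15.8 4.5
px 378.0 173.0 67
noseDown deg 29.5 [501. 238. 171.] [588. 262. 232.]
```

{"fn": "arm_command", "kwargs": {
  "rows": [
    {"delta_pos":[0,0,0],"roll":0,"jaw":0},
    {"delta_pos":[0,0,0],"roll":0,"jaw":0},
    {"delta_pos":[0,0,0],"roll":0,"jaw":0},
    {"delta_pos":[0,0,0],"roll":0,"jaw":0}
  ],
  "squeeze": 3
}}

```text
time_s: 14.6
ee_pos: [545.6, 250.5, 186.1]
ee_rot: [180.0, 0.0, 7.1]
force: [-1.2, -0.4, -2.4]
gripper_width: 15.9
gripper_force: 3.0
```

```bash
python3 p.py
```

```text
t 14.6 [545.57 250.52 186.1 ] [180.     0.     7.09] F [-1.2 -0.4 -2.4] w 15.9 3.0
px 378.0 173.0 61
noseDown deg 39.6 [506. 237. 162.] [583. 262. 236.]
```

{"fn": "arm_command", "kwargs": {
  "rows": [
    {"delta_pos":[0,0,0],"roll":0,"jaw":0},
    {"delta_pos":[0,0,0],"roll":0,"jaw":0},
    {"delta_pos":[0,0,0],"roll":0,"jaw":0},
    {"delta_pos":[0,0,0],"roll":0,"jaw":0}
  ],
  "squeeze": 3
}}

```text
time_s: 14.98
ee_pos: [545.6, 250.5, 186.1]
ee_rot: [180.0, -0.0, 7.1]
force: [-0.4, -0.1, -0.8]
gripper_width: 15.9
gripper_force: 3.0
```

```bash
python3 p.py; cat > jar.py <<'E'
from h import *
for n,B in(("scene",((355,392,205,246),(345,380,160,205))),("top",((155,188,145,178),(160,195,186,220)))):
    f=env.grab_frame(n); im=f["img"]; W=cloud(f)
    for nm,b in zip("AB",B):
        m=((im.min(2)>95)&(im.max(2).astype(int)-im.min(2)<45)).astype(np.uint8); z=np.zeros_like(m); z[b[2]:b[3],b[0]:b[1]]=m[b[2]:b[3],b[0]:b[1]]
        k,l,q,c=cv2.connectedComponentsWithStats(z); print(n,nm,[(int(q[i,4]),c[i].round(1),np.nanmedian(W[l==i],0).round(0)) for i in range(1,k) if q[i,4]>5])
E
python3 jar.py
```

```text
t 14.98 [545.6  250.49 186.12] [179.99  -0.     7.09] F [-0.4 -0.1 -0.8] w 15.9 3.0
px 378.0 173.0 61
noseDown deg 40.5 [500. 238. 159.] [584. 263. 235.]
scene A [(10, array([364.6, 216.1]), array([608., 227.,  75.])), (76, array([377.1, 227. ]), array([634., 269.,  73.]))]
scene B [(7, array([353., 181.]), array([487., 210.,  75.]))]
top A [(17, array([162.2, 152.8]), array([610., 265., 192.])), (9, array([174.3, 150. ]), array([648., 240.,  72.])), (29, array([170.3, 163. ]), array([613., 271.,   6.]))]
top B [(11, array([160.7, 196.2]), array([433., 145., 610.])), (6, array([182.3, 194.2]), array([494., 212.,  75.])), (6, array([183.7, 200.2]), array([477., 208.,  71.])), (6, array([177.3, 206.3]), array([456., 239.,  32.]))]
```

{"fn": "arm_command", "kwargs": {
  "rows": [
    {"delta_pos":[0,0,-10],"roll":0,"jaw":0},
    {"delta_pos":[0,0,-20],"roll":0,"jaw":0},
    {"delta_pos":[-2,20,-20],"roll":0,"jaw":0},
    {"delta_pos":[-6,50,-20],"roll":0,"jaw":0},
    {"delta_pos":[-10,85,-20],"roll":0,"jaw":0},
    {"delta_pos":[-14,110,0],"roll":0,"jaw":0},
    {"delta_pos":[-14,119,30],"roll":0,"jaw":0},
    {"delta_pos":[-14,119,60],"roll":0,"jaw":0},
    {"delta_pos":[-14,119,78],"roll":0,"jaw":0},
    {"delta_pos":[-14,119,78],"roll":0,"jaw":0},
    {"delta_pos":[-14,119,78],"roll":0,"jaw":0}
  ],
  "squeeze": 25
}}

```text
time_s: 16.05
ee_pos: [546.8, 130.7, 108.7]
ee_rot: [180.0, -0.0, 7.1]
force: [-0.9, 0.1, -0.7]
gripper_width: 16.1
gripper_force: 25.0
```

```bash
python3 p.py; python3 jar.py
```

```text
t 16.05 [546.78 130.69 108.69] [180.    -0.     7.08] F [-0.9  0.1 -0.7] w 16.1 25.0
px 329.0 190.0 53
noseDown deg 22.5 [541. 126. 129.] [586. 143. 159.]
scene A [(82, array([375.3, 225.8]), array([629., 263.,  74.]))]
scene B [(55, array([363.4, 184.5]), array([480., 242.,  70.]))]
top A [(257, array([176.8, 154.8]), array([545., 140., 483.]))]
top B [(20, array([160.8, 207. ]), array([415., 156., 562.])), (19, array([164.7, 206.5]), array([414., 148., 562.]))]
```

```bash
cat > inj.py <<'E'
from h import *
for n in("scene","top"):
    f=env.grab_frame(n); W=cloud(f)
    for nm,c in(("A",(620,259.6)),("B",(475,241.8))):
        r=np.hypot(W[...,0]-c[0],W[...,1]-c[1]); m=(r<27)&(W[...,2]<60); g=f["img"][m].min(1); w=(g>130)
        print(n,nm,m.sum(),"bright",w.sum(),np.median(W[m][w],0).round(0) if w.any() else "", "max g",g.max() if m.any() else "", "z>20:",(W[m][:,2]>20).sum())
E
python3 inj.py
```

```text
scene A 20 bright 0  max g 115 z>20: 0
scene B 25 bright 17 [459. 239.  31.] max g 163 z>20: 23
top A 0 bright 0  max g  z>20: 0
top B 0 bright 0  max g  z>20: 0
```

Ball 1 is in jar B at (459,239,31). Now I'll level the scoop on the bench.

{"fn": "arm_command", "kwargs": {
  "rows": [
    {"delta_pos":[0,0,5],"roll":0,"jaw":0},
    {"delta_pos":[3,0,10],"roll":0,"jaw":0},
    {"delta_pos":[12,0,15],"roll":0,"jaw":0},
    {"delta_pos":[23,0,22],"roll":0,"jaw":0},
    {"delta_pos":[32,0,29],"roll":0,"jaw":0},
    {"delta_pos":[40,0,37],"roll":0,"jaw":0},
    {"delta_pos":[47,0,45],"roll":0,"jaw":0},
    {"delta_pos":[54,0,54],"roll":0,"jaw":0},
    {"delta_pos":[59,0,63],"roll":0,"jaw":0},
    {"delta_pos":[63,0,70],"roll":0,"jaw":0},
    {"delta_pos":[64,0,74],"roll":0,"jaw":0},
    {"delta_pos":[64,0,74],"roll":0,"jaw":0},
    {"delta_pos":[64,0,74],"roll":0,"jaw":25},
    {"delta_pos":[64,0,74],"roll":0,"jaw":25},
    {"delta_pos":[64,0,74],"roll":0,"jaw":25}
  ],
  "squeeze": 3
}}

```text
time_s: 17.55
ee_pos: [609.9, 138.6, 34.7]
ee_rot: [180.0, -0.0, 7.1]
force: [0.8, 0.1, -0.4]
gripper_width: 22.7
gripper_force: 0.0
```

```bash
cat > rear.py <<'E'
from h import *
st(); s,f=wrist(); h=cv2.cvtColor(f["img"],cv2.COLOR_BGR2HSV); m=(h[...,0]<14)&(h[...,1]>120)&(h[...,2]>40); m[250:]=0
k,l,q,c=cv2.connectedComponentsWithStats(m.astype(np.uint8)); i=1+np.argmax(q[1:,4]); v,u=np.nonzero(l==i); p=toplane(f,np.c_[u,v],59)-s["ee_pos"][:2]
y=np.radians(s["ee_rot"][2]); d=[np.cos(y),np.sin(y)]; t=[np.sin(y),-np.cos(y)]
a,b=p@d,p@t; print("along max",a.max(),"lateral",[round(float(np.median(b[abs(a-k)<3])),1) for k in(15,25,35)], "z med",np.nanmedian(cloud(f)[l==i],0))
E
python3 rear.py; python3 p.py
```

```text
t 17.55 [609.92 138.57  34.66] [ 1.80e+02 -4.00e-02  7.09e+00] F [ 0.8  0.1 -0.4] w 22.7 0.0
along max 48.829134754474495 lateral [0.8, 0.8, 0.8] z med [640.23940286 141.45624969  58.28148458]
t 17.6 [609.97 138.56  34.67] [ 1.80e+02 -5.00e-02  7.09e+00] F [-0.9 -0.1  0.1] w 22.7 0.0
px 330.0 224.0 94
noseDown deg -3.4 [607. 133.  42.] [655. 154.  64.]
```

{"fn": "arm_command", "kwargs": {
  "rows": [
    {"delta_pos":[0,0,0],"roll":0,"jaw":0},
    {"delta_pos":[0,0,0],"roll":0,"jaw":0},
    {"delta_pos":[0,0,0],"roll":0,"jaw":0},
    {"delta_pos":[0,0,0],"roll":0,"jaw":0},
    {"delta_pos":[0,0,-20],"roll":0,"jaw":0},
    {"delta_pos":[0,0,-50],"roll":0,"jaw":0},
    {"delta_pos":[-1,20,-60],"roll":0,"jaw":0},
    {"delta_pos":[-3,50,-60],"roll":0,"jaw":0},
    {"delta_pos":[-5,85,-60],"roll":0,"jaw":0},
    {"delta_pos":[-7,110,-60],"roll":0,"jaw":0},
    {"delta_pos":[-7.4,118.7,-60],"roll":0,"jaw":0},
    {"delta_pos":[-7.4,118.7,-60],"roll":0,"jaw":0},
    {"delta_pos":[-7.4,118.7,-60],"roll":0,"jaw":0},
    {"delta_pos":[-7.4,118.7,-60],"roll":0,"jaw":0}
  ],
  "squeeze": 50
}}

```text
time_s: 18.82
ee_pos: [617.1, 21.1, 93.9]
ee_rot: [-180.0, 0.0, 7.1]
force: [0.3, -1.0, -0.6]
gripper_width: 15.7
gripper_force: 50.0
```

```bash
python3 -c "
from h import *
s=st(); d=s['ee_pos'][:2]-[490,-66]; print(d@[.9923,.1236],d@[-.1236,.9923])"; python3 inj.py; python3 rear.py
```

```text
t 18.82 [617.06  21.09  93.89] [-1.7996e+02  2.0000e-02  7.1300e+00] F [ 0.3 -1.  -0.6] w 15.7 50.0
136.84923342512113 70.7119098656488
scene A 22 bright 0  max g 116 z>20: 0
scene B 24 bright 16 [457. 239.  28.] max g 159 z>20: 23
top A 119 bright 73 [617. 267.   5.] max g 186 z>20: 0
top B 144 bright 92 [470. 243.   7.] max g 197 z>20: 26
t 18.92 [617.11  21.25  93.97] [-1.7998e+02  1.0000e-02  7.1700e+00] F [ 0.4 -0.3 -1. ] w 15.6 50.0
along max 35.532314182847195 lateral [0.6, 0.6, 0.9] z med [647.21935117  24.40233788 117.80560186]
```

{"fn": "arm_command", "kwargs": {
  "rows": [
    {"delta_pos":[0,1.2,20],"roll":0,"jaw":0},
    {"delta_pos":[0,1.2,38],"roll":0,"jaw":0},
    {"delta_pos":[0,1.2,49],"roll":0,"jaw":0},
    {"delta_pos":[0,1.2,54.4],"roll":0,"jaw":0},
    {"delta_pos":[0,1.2,54.8],"roll":0,"jaw":0},
    {"delta_pos":[0,1.2,54.8],"roll":0,"jaw":0},
    {"delta_pos":[0,1.2,54.8],"roll":0,"jaw":0}
  ]
}}

```text
time_s: 19.55
ee_pos: [618.1, 18.8, 40.1]
ee_rot: [180.0, -0.1, 7.1]
force: [-0.2, -0.7, -0.2]
gripper_width: 15.5
gripper_force: 50.0
```

{"fn": "arm_command", "kwargs": {
  "rows": [
    {"delta_pos":[-3,0,0],"roll":0,"jaw":0},
    {"delta_pos":[-7,0,0],"roll":0,"jaw":0},
    {"delta_pos":[-12,0,0],"roll":0,"jaw":0},
    {"delta_pos":[-17,0,0],"roll":0,"jaw":0},
    {"delta_pos":[-22,0,0],"roll":0,"jaw":0},
    {"delta_pos":[-28,0,0],"roll":0,"jaw":0},
    {"delta_pos":[-34,0,0],"roll":0,"jaw":0},
    {"delta_pos":[-40,0,0],"roll":0,"jaw":0},
    {"delta_pos":[-46,0,0],"roll":0,"jaw":0},
    {"delta_pos":[-52,0,0],"roll":0,"jaw":0},
    {"delta_pos":[-58,0,0],"roll":0,"jaw":0},
    {"delta_pos":[-64,0,0],"roll":0,"jaw":0},
    {"delta_pos":[-70,0,0],"roll":0,"jaw":0},
    {"delta_pos":[-75,0,0],"roll":0,"jaw":0},
    {"delta_pos":[-79,0,0],"roll":0,"jaw":0},
    {"delta_pos":[-83,0,0],"roll":0,"jaw":0},
    {"delta_pos":[-83,0,0],"roll":0,"jaw":0},
    {"delta_pos":[-83,0,0],"roll":0,"jaw":0}
  ]
}}

```text
time_s: 21.05
ee_pos: [534.9, 8.4, 39.4]
ee_rot: [180.0, -0.0, 7.1]
force: [0.4, 0.6, -1.6]
gripper_width: 15.9
gripper_force: 50.0
```

```bash
python3 -c "
from h import *
s=st(); d=s['ee_pos'][:2]-[490,-66]; print(d@[.9923,.1236],d@[-.1236,.9923])"
```

```text
t 21.05 [534.9    8.37  39.39] [ 1.7999e+02 -1.0000e-02  7.0800e+00] F [ 0.4  0.6 -1.6] w 15.9 50.0
53.75113782562052 68.25012188001048
```

{"fn": "arm_command", "kwargs": {
  "rows": [
    {"delta_pos":[-1.5,0,0],"roll":0,"jaw":0},
    {"delta_pos":[-3,0,0],"roll":0,"jaw":0},
    {"delta_pos":[-4.5,0,0],"roll":0,"jaw":0},
    {"delta_pos":[-4.5,0,0],"roll":0,"jaw":0},
    {"delta_pos":[-4.5,0,0],"roll":0,"jaw":0}
  ]
}}

```text
time_s: 21.47
ee_pos: [530.8, 7.9, 39.4]
ee_rot: [180.0, -0.0, 7.1]
force: [0.9, -0.5, -1.3]
gripper_width: 15.4
gripper_force: 50.0
```

{"fn": "arm_command", "kwargs": {
  "rows": [
    {"delta_pos":[-1,0,0],"roll":0,"jaw":0},
    {"delta_pos":[-2,0,0],"roll":0,"jaw":0},
    {"delta_pos":[-2,0,0],"roll":0,"jaw":0}
  ]
}}

```text
time_s: 21.72
ee_pos: [530.4, 7.8, 40.0]
ee_rot: [180.0, -0.3, 7.1]
force: [3.9, 1.0, -0.9]
gripper_width: 15.6
gripper_force: 50.0
```

{"fn": "arm_command", "kwargs": {
  "rows": [
    {"delta_pos":[2,0,0],"roll":0,"jaw":0},
    {"delta_pos":[4,0,0],"roll":0,"jaw":0},
    {"delta_pos":[4,0,-3],"roll":0,"jaw":0},
    {"delta_pos":[4,0,-8],"roll":0,"jaw":0},
    {"delta_pos":[4,0,-16],"roll":0,"jaw":0},
    {"delta_pos":[4,0,-28],"roll":0,"jaw":0},
    {"delta_pos":[4,0,-42],"roll":0,"jaw":0},
    {"delta_pos":[4,0,-58],"roll":0,"jaw":0},
    {"delta_pos":[4,0,-76],"roll":0,"jaw":0},
    {"delta_pos":[4,0,-94],"roll":0,"jaw":0},
    {"delta_pos":[4,0,-112],"roll":0,"jaw":0},
    {"delta_pos":[4,0,-128],"roll":0,"jaw":0},
    {"delta_pos":[4,0,-140],"roll":0,"jaw":0},
    {"delta_pos":[4,0,-147],"roll":0,"jaw":0},
    {"delta_pos":[4,0,-147],"roll":0,"jaw":0}
  ]
}}

```text
time_s: 22.97
ee_pos: [533.1, 8.1, 188.4]
ee_rot: [180.0, -0.2, 7.1]
force: [0.5, 0.5, -1.6]
gripper_width: 15.9
gripper_force: 50.0
```

```bash
cat > balls.py <<'E'
from h import *
st()
for n in("scene","top"):
    f=env.grab_frame(n); W=cloud(f); d=W[...,:2]-[490,-66]; x=d@[.9923,.1236]; y=d@[-.1236,.9923]
    m=((abs(x)<65)&(abs(y)<95)&(W[...,2]<40)&(f["img"].min(2)>120)).astype(np.uint8); k,l,q,c=cv2.connectedComponentsWithStats(m)
    print(n,[(int(q[i,4]),toplane(f,[c[i]],17.5)[0].round(1)) for i in range(1,k) if q[i,4]>5])
E
python3 balls.py
```

```text
t 22.97 [533.11   8.07 188.36] [179.97  -0.19   7.09] F [ 0.5  0.5 -1.6] w 15.9 50.0
scene [(16, array([494.6, -73.7]))]
top [(12, array([500. , -73.6]))]
```

{"fn": "arm_command", "kwargs": {
  "rows": [
    {"delta_pos":[3,-4,0],"roll":0,"jaw":0},
    {"delta_pos":[9,-11,0],"roll":0,"jaw":0},
    {"delta_pos":[17,-22,0],"roll":0,"jaw":0},
    {"delta_pos":[28,-36,0],"roll":0,"jaw":0},
    {"delta_pos":[40,-51,0],"roll":0,"jaw":0},
    {"delta_pos":[53,-68,0],"roll":0,"jaw":0},
    {"delta_pos":[66,-84,0],"roll":0,"jaw":0},
    {"delta_pos":[79,-101,0],"roll":0,"jaw":0},
    {"delta_pos":[92,-117,0],"roll":0,"jaw":0},
    {"delta_pos":[105,-134,0],"roll":0,"jaw":0},
    {"delta_pos":[118,-150,0],"roll":0,"jaw":0},
    {"delta_pos":[131,-167,0],"roll":0,"jaw":0},
    {"delta_pos":[144,-183,0],"roll":0,"jaw":0},
    {"delta_pos":[156,-199,0],"roll":0,"jaw":0},
    {"delta_pos":[167,-213,0],"roll":0,"jaw":0},
    {"delta_pos":[176,-224,0],"roll":0,"jaw":0},
    {"delta_pos":[183,-233,0],"roll":0,"jaw":0},
    {"delta_pos":[187,-238,0],"roll":0,"jaw":0},
    {"delta_pos":[187.6,-238.8,0],"roll":0,"jaw":0},
    {"delta_pos":[187.6,-238.8,0],"roll":0,"jaw":0}
  ]
}}

```text
time_s: 24.73
ee_pos: [689.0, 269.0, 185.4]
ee_rot: [180.0, 0.1, 7.1]
force: [-0.2, -0.4, -1.3]
gripper_width: 15.6
gripper_force: 50.0
```

{"fn": "arm_command", "kwargs": {
  "rows": [
    {"delta_pos":[0,0,0],"roll":0,"jaw":0},
    {"delta_pos":[0,0,0],"roll":0,"jaw":0},
    {"delta_pos":[0,0,0],"roll":0,"jaw":0}
  ]
}}

```text
time_s: 24.98
ee_pos: [689.1, 267.6, 186.6]
ee_rot: [180.0, -0.0, 7.0]
force: [-0.0, 0.3, -2.3]
gripper_width: 15.6
gripper_force: 50.0
```

```bash
python3 p.py; python3 balls.py; python3 inj.py; python3 -c "
from h import *
f=env.grab_frame('scene'); g=env.grab_frame('top'); a=cv2.resize(f['img'][110:280,300:480],(400,378)); b=cv2.resize(g['img'][110:230,110:240],(400,369))[:369]
cv2.imwrite('pics/j9.png',np.hstack([a[:369],b]))"
```

```text
t 24.98 [689.05 267.62 186.62] [ 1.7999e+02 -1.0000e-02  7.0500e+00] F [-0.   0.3 -2.3] w 15.6 50.0
px 393.0 217.0 108
noseDown deg -7.3 [688. 262. 194.] [735. 279. 215.]
t 25.03 [689.08 267.67 186.67] [ 1.7999e+02 -1.0000e-02  7.0500e+00] F [ 0.6 -0.7 -1.6] w 15.9 50.0
scene [(35, array([492.6, -70. ]))]
top [(32, array([496.8, -70. ]))]
scene A 20 bright 0  max g 70 z>20: 0
scene B 25 bright 18 [459. 239.  29.] max g 167 z>20: 23
top A 90 bright 0  max g 104 z>20: 0
top B 40 bright 16 [477. 231.   6.] max g 185 z>20: 2
```

Only ball 2 is left in the tray and ball 1 is in jar B, so ball 3 must be in the scoop. I'll tip it gradually.

{"fn": "arm_command", "kwargs": {
  "rows": [
    {"delta_pos":[0,0,0],"roll":0,"jaw":0},
    {"delta_pos":[0,0,0],"roll":0,"jaw":0},
    {"delta_pos":[0,0,0],"roll":0,"jaw":0}
  ],
  "squeeze": 6
}}

```text
time_s: 25.58
ee_pos: [689.2, 268.2, 186.3]
ee_rot: [180.0, 0.0, 7.1]
force: [-0.3, 0.3, -1.9]
gripper_width: 16.1
gripper_force: 6.0
```

{"fn": "arm_command", "kwargs": {
  "rows": [
    {"delta_pos":[0,0,0],"roll":0,"jaw":0},
    {"delta_pos":[0,0,0],"roll":0,"jaw":0},
    {"delta_pos":[0,0,0],"roll":0,"jaw":0}
  ],
  "squeeze": 4.5
}}

```text
time_s: 25.83
ee_pos: [689.2, 268.2, 186.2]
ee_rot: [180.0, 0.0, 7.1]
force: [-0.1, -0.3, -1.9]
gripper_width: 15.8
gripper_force: 4.5
```

{"fn": "arm_command", "kwargs": {
  "rows": [
    {"delta_pos":[0,0,0],"roll":0,"jaw":0},
    {"delta_pos":[0,0,0],"roll":0,"jaw":0},
    {"delta_pos":[0,0,0],"roll":0,"jaw":0},
    {"delta_pos":[0,0,0],"roll":0,"jaw":0},
    {"delta_pos":[0,0,0],"roll":0,"jaw":0},
    {"delta_pos":[0,0,0],"roll":0,"jaw":0},
    {"delta_pos":[0,0,0],"roll":0,"jaw":0},
    {"delta_pos":[0,0,0],"roll":0,"jaw":0}
  ],
  "squeeze": 3
}}

```text
time_s: 26.5
ee_pos: [689.2, 268.2, 186.3]
ee_rot: [180.0, -0.0, 7.1]
force: [-0.5, 0.9, -1.0]
gripper_width: 16.1
gripper_force: 3.0
```

```bash
python3 p.py; python3 inj.py
```

```text
t 26.5 [689.2  268.22 186.35] [180.    -0.     7.09] F [-0.5  0.9 -1. ] w 16.1 3.0
px 393.0 217.0 74
noseDown deg 48.0 [651. 257. 150.] [726. 279. 238.]
scene A 10 bright 0  max g 93 z>20: 5
scene B 28 bright 18 [459. 239.  30.] max g 167 z>20: 26
top A 117 bright 0  max g 125 z>20: 33
top B 45 bright 18 [477. 231.   6.] max g 186 z>20: 1
```

Jar A now holds the ball (33 depth points at ball height), and the wrist load has dropped. I'll carry the scoop back to the free bench spot.

{"fn": "arm_command", "kwargs": {
  "rows": [
    {"delta_pos":[0,0,-8],"roll":0,"jaw":0},
    {"delta_pos":[0,0,-25],"roll":0,"jaw":0},
    {"delta_pos":[-10,25,-25],"roll":0,"jaw":0},
    {"delta_pos":[-35,50,-25],"roll":0,"jaw":0},
    {"delta_pos":[-65,70,-25],"roll":0,"jaw":0},
    {"delta_pos":[-95,90,-25],"roll":0,"jaw":0},
    {"delta_pos":[-125,105,-15],"roll":0,"jaw":0},
    {"delta_pos":[-150,115,10],"roll":0,"jaw":0},
    {"delta_pos":[-157.8,118.4,40],"roll":0,"jaw":0},
    {"delta_pos":[-157.8,118.4,65],"roll":0,"jaw":0},
    {"delta_pos":[-157.8,118.4,74],"roll":0,"jaw":0},
    {"delta_pos":[-157.8,118.4,74],"roll":0,"jaw":0},
    {"delta_pos":[-157.8,118.4,74],"roll":0,"jaw":0}
  ],
  "squeeze": 25
}}

```text
time_s: 27.73
ee_pos: [548.5, 131.6, 113.3]
ee_rot: [-180.0, -0.1, 7.1]
force: [1.4, -0.0, -1.1]
gripper_width: 16.0
gripper_force: 25.0
```

```bash
python3 p.py; python3 inj.py
```

```text
t 27.73 [548.48 131.64 113.35] [-1.8e+02 -1.1e-01  7.1e+00] F [ 1.4 -0.  -1.1] w 16.0 25.0
px 329.0 189.0 47
noseDown deg 42.1 [514. 121.  80.] [588. 143. 165.]
scene A 23 bright 7 [619. 261.  30.] max g 150 z>20: 9
scene B 24 bright 18 [457. 239.  29.] max g 163 z>20: 24
top A 0 bright 0  max g  z>20: 0
top B 0 bright 0  max g  z>20: 0
```

{"fn": "arm_command", "kwargs": {
  "rows": [
    {"delta_pos":[0,0,5],"roll":0,"jaw":0},
    {"delta_pos":[8,0,10],"roll":0,"jaw":0},
    {"delta_pos":[19,0,17],"roll":0,"jaw":0},
    {"delta_pos":[31,0,25],"roll":0,"jaw":0},
    {"delta_pos":[40,0,32],"roll":0,"jaw":0},
    {"delta_pos":[48,0,40],"roll":0,"jaw":0},
    {"delta_pos":[56,0,49],"roll":0,"jaw":0},
    {"delta_pos":[62,0,57],"roll":0,"jaw":0},
    {"delta_pos":[68,0,66],"roll":0,"jaw":0},
    {"delta_pos":[72,0,74],"roll":0,"jaw":0},
    {"delta_pos":[73,0,78],"roll":0,"jaw":0},
    {"delta_pos":[73,0,78],"roll":0,"jaw":0},
    {"delta_pos":[73,0,78],"roll":0,"jaw":30},
    {"delta_pos":[73,0,78],"roll":0,"jaw":60},
    {"delta_pos":[73,0,78],"roll":0,"jaw":60},
    {"delta_pos":[73,0,78],"roll":0,"jaw":60},
    {"delta_pos":[73,0,78],"roll":0,"jaw":60},
    {"delta_pos":[73,0,78],"roll":0,"jaw":60}
  ],
  "squeeze": 3
}}

```text
time_s: 29.38
ee_pos: [619.7, 140.3, 34.6]
ee_rot: [180.0, -0.0, 7.1]
force: [-0.2, 0.2, -0.0]
gripper_width: 52.8
gripper_force: 0.0
```

```bash
python3 rear.py; python3 p.py
```

```text
t 29.38 [619.66 140.29  34.63] [ 1.80e+02 -2.00e-02  7.09e+00] F [-0.2  0.2 -0. ] w 52.8 0.0
along max 53.84900129232988 lateral [1.3, 0.8, 0.8] z med [652.7473755  143.39792747  58.31040682]
t 29.43 [619.68 140.28  34.58] [ 1.80e+02 -2.00e-02  7.09e+00] F [ 0.7 -0.5 -0.1] w 54.0 0.0
px 331.0 227.0 132
noseDown deg -2.8 [566. 128.  41.] [671. 154.  64.]
```

Released and level. I'll withdraw straight up, then move aside for a final look.

{"fn": "arm_command", "kwargs": {
  "rows": [
    {"delta_pos":[0,0,-10],"roll":0,"jaw":65},
    {"delta_pos":[0,0,-30],"roll":0,"jaw":65},
    {"delta_pos":[0,0,-60],"roll":0,"jaw":65},
    {"delta_pos":[0,0,-100],"roll":0,"jaw":65},
    {"delta_pos":[0,0,-140],"roll":0,"jaw":65},
    {"delta_pos":[0,0,-180],"roll":0,"jaw":65},
    {"delta_pos":[0,30,-180],"roll":0,"jaw":65},
    {"delta_pos":[0,70,-180],"roll":0,"jaw":65},
    {"delta_pos":[0,110,-180],"roll":0,"jaw":65},
    {"delta_pos":[0,150,-180],"roll":0,"jaw":65},
    {"delta_pos":[0,190,-180],"roll":0,"jaw":65},
    {"delta_pos":[0,230,-180],"roll":0,"jaw":65},
    {"delta_pos":[0,270,-180],"roll":0,"jaw":65},
    {"delta_pos":[0,310,-180],"roll":0,"jaw":65},
    {"delta_pos":[0,350,-180],"roll":0,"jaw":65},
    {"delta_pos":[0,360,-180],"roll":0,"jaw":65},
    {"delta_pos":[0,360,-180],"roll":0,"jaw":65},
    {"delta_pos":[0,360,-180],"roll":0,"jaw":65},
    {"delta_pos":[0,360,-180],"roll":0,"jaw":65}
  ]
}}

```text
time_s: 31.07
ee_pos: [664.0, -215.3, 214.8]
ee_rot: [-180.0, -0.0, 7.2]
force: [0.1, 0.2, 1.0]
gripper_width: 59.3
gripper_force: 0.0
```

```bash
python3 inj.py; python3 balls.py; python3 -c "
from h import *
f=env.grab_frame('scene'); g=env.grab_frame('top'); a=cv2.resize(f['img'][140:260,210:420],(790,300)[:2]); a=cv2.resize(f['img'][140:260,210:420],(525,300)); b=cv2.resize(g['img'][120:230,130:310],(491,300))
c=np.zeros((600,525,3),np.uint8); c[:300]=a; c[300:,:491]=b; cv2.imwrite('pics/end.png',c)"
```

```text
scene A 25 bright 9 [618. 261.  29.] max g 170 z>20: 9
scene B 25 bright 18 [459. 239.  29.] max g 173 z>20: 25
top A 114 bright 56 [615. 267.  20.] max g 210 z>20: 36
top B 142 bright 93 [470. 243.   6.] max g 196 z>20: 23
t 31.17 [ 664.13 -214.93  214.85] [-1.7998e+02 -2.0000e-02  7.2100e+00] F [0.3 0.4 0.4] w 59.2 0.0
scene [(35, array([492.9, -69.7]))]
top [(29, array([496.5, -69.3]))]
```

View pics/end.png

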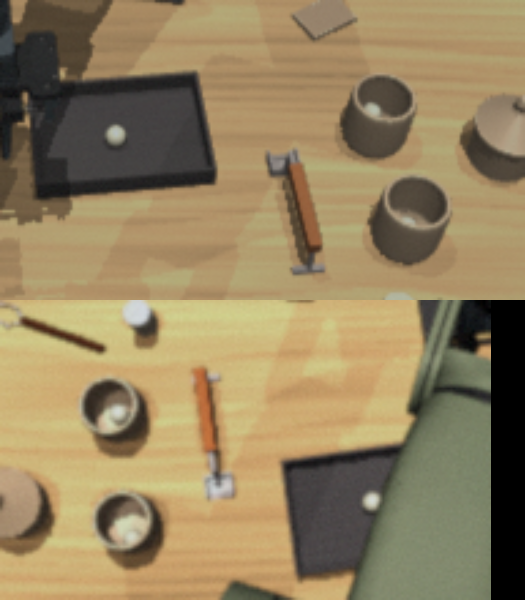

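The picture shows a ball in each jar (scene half (372,110) and (405,225)), one in the tray (115,135), and the scoop standing on the bench (300,210).

```bash
python3 -c "
from workcell import env
print(env.job_done())"
```

```text
the job is handed in; nothing more can be done
None
```

I handed the job in at about 31 s. Camera checks just before showed one ball in each open jar, the third in the tray and the scoop standing released on the bare bench; the hand-in call gave no verdict.

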